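# Re-rack the bottles in reverse order

### The arm

A 6-joint arm with a two-finger parallel gripper is mounted at the origin on a cart in front of the work surface, level with it; the furniture and walls round the work are solid. World frame = base frame: x ahead of the robot, y to its left, z up, the work surface at z = 0. Lengths are in m, angles in rad, forces in N, time in s.
With the tool pointing down it reaches from about 0.35 to 0.85 m from the base axis. Payload 8.1 kg.
Tool frame: the origin (TCP) lies between the finger pads; the fingertips stand 14 mm ahead of it and the grasp point (between the pads) lies 5 mm behind it; z points along the fingers, y is the line along which they close (so a half turn about z gives the same grasp; the last joint's range is limited). The gripper opens to 93 mm and grips with 3 to 60 N. Pads are 15 mm wide; open, the fingers measure 128 mm over their backs; the gripper's body (75 mm by 188 mm) begins 65 mm behind the grasp point.
Start: joints at [-1.372, 0.13, 1.488, -0, 1.523, -0.085], TCP at [0.168, -0.576, 0.195] pointing down, gripper open.
Joint ranges: [-2.96, 2.96], [-0.89, 2.26], [0.02, 2.5], [-1.34, 4.48], [0, 2.73], [-2.66, 2.66]. Speed limits (rad/s): [2.39, 2.39, 2.79, 3.14, 3.14, 3.14].

### API

Orientations are given as a rotation vector (axis times angle).
In Python, from plant import robot gives the robot as it stands.
- The arm moves only by the tool arm_command, never from a script. Its argument "targets" is a list of rows, each an object of numbers: "x", "y", "z": the shift along the world's x, y, z in units of 500 mm (1.0 is 500 mm); "rx", "ry", "rz": the turn, a rotation vector about the world's x, y, z in units of 2 rad (1.0 is 2 rad); "claw": the closure in counts, from 0 (fully open) to 255 (shut). In form: [{"x": .., "y": .., "z": .., "rx": .., "ry": .., "rz": .., "claw": ..}, ...]. A call has 1 to 10 rows; each row is the pose to reach, as a shift and turn from the pose commanded when the call began; what a row does not reach only later rows make up. A row lasts 1/12 s, in which the tool goes at most 41.7 mm and 7.16 degrees, less where a joint would pass 70% of its speed; a pose out of reach is approached as far as the arm can. A call with a number of a shift or a turn outside -1 to 1 is refused whole. A call with a gripper value outside its range is refused whole. The fingers move at their own pace and stop on an object; "squeeze" is the grip in N (left out, the last holds). Time passes only in rows, so rows that repeat a pose let the fingers close. It gives the time, the measured TCP pose, the force, the opening and the grip force at its end, in the units of the state.
- robot.read_state(): the state, without advancing time (a new reading comes with each control period).
- robot.read_camera(name): name is "scene" or "side" or "wrist"; returns (picture, depth): 480x640x3 uint8, red, green, blue; 480x640 float32, m along the optical axis (not along the pixel's ray), 0 where there is no reading.
- robot.get_calibration(name): a dict with "intrinsics" (3x3 intrinsics, pixels), "origin" and "orientation" of the camera in the world. Camera axes: x right, y up, looking along -z (the intrinsics and any distortion apply to the point x, -y, -z); pixel columns grow to the right and rows downward; lengths in m; the calibration is good to about 2 mm. A picture is of the moment at which its call begins: read the wrist's pose just before it. get_calibration takes no time and is no camera call; for the wrist camera it gives the pose at the moment of the call.
- robot.close_job(): hands the job in; it is judged then, once.
The state is a dict: "t": time; "q": joint angles; "dq": joint speeds; "joint_torque": joint torques, N m; "tool_pos": TCP position; "orientation": TCP orientation; "force": force on the tool from outside, world axes, zero at the start; "wrist_torque": the same for the moment, N m; "opening": finger opening in m; "gripper_force": force on a finger pad.
Only numpy, scipy, OpenCV 4.12 (cv2) and the standard library are available. Lean on these libraries where they do the work, as an engineer would, in place of code of your own. Each camera call takes 0.05 s, during which the arm holds its last target. There are 200 camera calls.

### The job

The next run goes backwards: move the amber bottle, the wash bottle, the white jar and the beaker from the old rack to the empty rack, one to a bay, in reverse order, so that the one that stood farthest left in the old rack stands farthest right in the new one, and so on. Keep them upright, set each down gently on the bay floor near the middle of its bay, and leave the vial and the timer where they are.

Things in the scene. Friction and masses are not known exactly. Their poses are not given: they have to be found in the camera images.
- old_rack: The old rack, full at the start: grey, 84 (x) by 324 mm (y), with four square bays in a row along y, each 76 mm inside, floor 4 mm thick, rim and parting walls 12 mm high; steel grips 15 mm beyond the ends. Origin: centre of its underside. Bay centres at x = 0, y = +120, +40, -40, -120 mm; its +y end is the left as seen from the robot. Fixed. A black mat lies in each bay.
- new_rack: The new rack, empty at the start, no mats: grey, 84 (x) by 324 mm (y), with four square bays in a row along y, each 76 mm inside, floor 4 mm thick, rim and parting walls 12 mm high; steel grips 15 mm beyond the ends. Origin: centre of its underside. Bay centres at x = 0, y = +120, +40, -40, -120 mm; its +y end is the left as seen from the robot. Fixed.
- amber_small_mid (a point): A brown (amber) glass bottle with a white cap, 46 mm across and 105 mm tall, under 0.3 kg, loose, standing upright. This point is on its axis half-way up, 52.5 mm above its underside; z is its axis. It can be gripped across the body half-way up.
- wash_small_mid (a point): A white plastic bottle with a paper label and a red cap, 52 mm across and 120 mm tall, under 0.3 kg, loose, standing upright. This point is on its axis half-way up, 60.0 mm above its underside; z is its axis. It can be gripped across the body half-way up.
- white_jar_mid (a point): A squat white jar with a short neck and a blue cap, 60 mm across and 80 mm tall, under 0.3 kg, loose, standing upright. This point is on its axis half-way up, 40.0 mm above its underside; z is its axis. It can be gripped across the body half-way up.
- beaker_mid (a point): A clear open beaker, straight-sided; it is hollow, upright and empty, 54 mm across and 68 mm tall, under 0.3 kg, loose, standing upright. This point is on its axis half-way up, 34.0 mm above its underside; z is its axis. It can be gripped across the body half-way up.
- mat_amber_small: The black rubber mat, 68 x 68 x 3 mm, fixed in a bay of the old rack, on which the amber_small stands at the start; it stays there, so it keeps the thing's old place. Origin: centre of its underside, 4 mm above the table.
- mat_wash_small: The black rubber mat, 68 x 68 x 3 mm, fixed in a bay of the old rack, on which the wash_small stands at the start; it stays there, so it keeps the thing's old place. Origin: centre of its underside, 4 mm above the table.
- mat_white_jar: The black rubber mat, 68 x 68 x 3 mm, fixed in a bay of the old rack, on which the white_jar stands at the start; it stays there, so it keeps the thing's old place. Origin: centre of its underside, 4 mm above the table.
- mat_beaker: The black rubber mat, 68 x 68 x 3 mm, fixed in a bay of the old rack, on which the beaker stands at the start; it stays there, so it keeps the thing's old place. Origin: centre of its underside, 4 mm above the table.
- vial_mid (a point): A small closed glass vial, 23 mm across and 76 mm tall, standing beyond the racks. This point is half-way up. Not part of the job.
- timer_mid (a point): A flat white timer, 66 x 66 x 19 mm, lying beyond the racks. This point is half-way up. Not part of the job.

How it is judged:
By the outcome, as a careful person would: the job done as asked, in the order asked, and still so for the second after the job is handed in, with the robot touching nothing.
It also fails if it takes over 106 s, if anything falls off the work surface, if the arm or the gripper's body presses on something with over 40 N, if the wrist force passes 120 N, or if a joint passes its speed limit or range.

## Working session

There is one attempt and no reset: what is moved stays moved. The work goes in short steps, Python scripts to look and compute and a tool call to move; the robot and the scene stay as the last step left them, time stands still between calls to the robot, and variables do not carry over. Pictures are saved under pics/ and viewed, at most 16 in all, crops included, and the job is handed in when it is done.

Besides the shell and the picture viewer there is one more tool, called after "Request:" by a JSON object that holds its "fn" and its "kwargs". arm_command: Moves the arm, as the interface text tells. Shifts and turns lie within -1 to 1; 1 stands for 500 mm of shift or 2 rad of turn. Its arguments: {"type":"object","properties":{"targets":{"type":"array","items":{"type":"object","properties":{"x":{"type":"number","minimum":-1,"maximum":1},"y":{"type":"number","minimum":-1,"maximum":1},"z":{"type":"number","minimum":-1,"maximum":1},"rx":{"type":"number","minimum":-1,"maximum":1},"ry":{"type":"number","minimum":-1,"maximum":1},"rz":{"type":"number","minimum":-1,"maximum":1},"claw":{"type":"number"}}}},"squeeze":{"type":"number"}},"required":["targets"]}

```bash
mkdir -p pics; cat > h.py <<'E'
import numpy as np, cv2
from plant import robot
def snap(n,f):
    c=robot.get_calibration(n); p,d=robot.read_camera(n)
    cv2.imwrite(f'pics/{f}.png',p[:,:,::-1]); np.savez(f'pics/{f}.npz',p=p,d=d,K=c['intrinsics'],o=c['origin'],R=np.array(c['orientation']),**{'dist':np.array(c.get('distortion',[0]*5),float)})
    return c
E
python3 - <<'E'
from h import *
for n in('scene','side','wrist'): print(n,snap(n,n+'0'))
print(robot.read_state())
E
```

```text
scene {'intrinsics': array([[530.48168671,   0.        , 324.92413032],
       [  0.        , 530.48168671, 238.02134764],
       [  0.        ,   0.        ,   1.        ]]), 'origin': array([0.10645705, 0.32733509, 1.04123719]), 'orientation': array([ 0.30774381, -0.59612292, -2.07566237])}
side {'intrinsics': array([[500.65610592,   0.        , 319.86597051],
       [  0.        , 500.65610592, 243.79263047],
       [  0.        ,   0.        ,   1.        ]]), 'origin': array([ 0.34035298, -0.51968874,  1.06764582]), 'orientation': array([ 0.52519187, -0.12217942, -0.45117445])}
wrist {'intrinsics': array([[422.14801104,   0.        , 317.95610921],
       [  0.        , 422.14801104, 240.30267736],
       [  0.        ,   0.        ,   1.        ]]), 'origin': array([ 0.23152069, -0.55607049,  0.38427849]), 'orientation': array([-0.20694116,  0.15766   , -1.28145148])}
{'t': 0.15, 'q': array([-1.37236538e+00,  1.30979217e-01,  1.48903349e+00,  1.49011760e-05,
        1.52299797e+00, -8.53946330e-02]), 'dq': array([-1.61140975e-03, -3.95698604e-03, -4.63403151e-03, -6.64287710e-05,
       -1.56121962e-04, -1.31069741e-03]), 'joint_torque': array([ 6.80304074e-04, -5.60475111e+01, -4.92336416e+01,  7.67498114e-02,
        3.05095059e-02, -7.21956894e-05]), 'tool_pos': array([ 0.16795496, -0.57552107,  0.19413111]), 'orientation': array([-3.10860886e+00, -4.44135755e-01,  1.02435359e-04]), 'force': array([-0.04000204,  0.0937103 ,  0.57128613]), 'wrist_torque': array([-0.05493079, -0.01476833, -0.01912048]), 'gripper_force': 0.0, 'opening': 0.09292090103687665}
```

View pics/scene0.png

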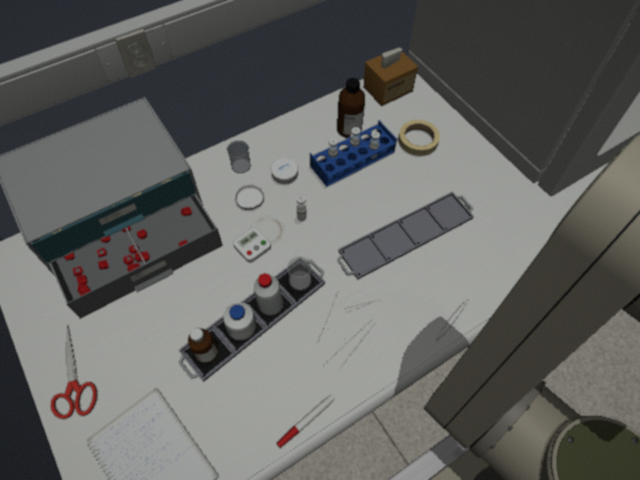

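View pics/side0.png

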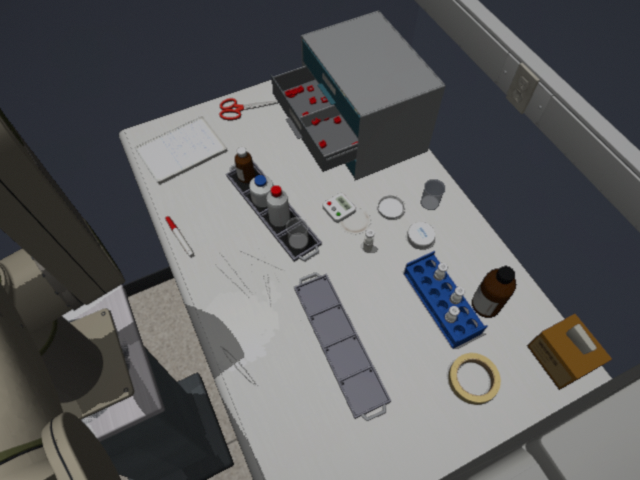

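Old rack, from the left in the scene view: amber (202,345), jar (238,320), wash (267,293), beaker (300,275). The new rack is empty, at about (405,235). Next I compute positions.

```bash
cat >> h.py <<'E'
from scipy.spatial.transform import Rotation as Rt
def load(f):
    return dict(np.load(f'pics/{f}.npz'))
def M(g):
    R=g['R']; return Rt.from_rotvec(R).as_matrix() if R.ndim==1 else R
def cast(g,uv,z):
    uv=np.atleast_2d(uv).astype(float); K=g['K']
    r=np.c_[(uv[:,0]-K[0,2])/K[0,0],-(uv[:,1]-K[1,2])/K[1,1],-np.ones(len(uv))]@M(g).T
    return g['o']+r*((z-g['o'][2])/r[:,2])[:,None]
def comp(m,uv=None,k=3):
    m=cv2.morphologyEx(m.astype(np.uint8),cv2.MORPH_OPEN,np.ones((k,k),np.uint8)) if k else m.astype(np.uint8)
    n,l,s,c=cv2.connectedComponentsWithStats(m)
    i=l[uv[1],uv[0]] if uv is not None else 1+np.argmax(s[1:,4])
    return l==i,c[i],s[i]
def rect(g,m,z):
    v,u=np.nonzero(m); P=cast(g,np.c_[u,v],z)[:,:2]
    (c,s,a)=cv2.minAreaRect((P*1000).astype(np.float32)); 
    if s[0]>s[1]: s=s[::-1]; a+=90
    return np.round(c,1),np.round(s,1),round(((a+90)%180)-90,1)  # a: angle of short side
E
python3 - <<'E'
from h import *
for f,new,old in(('scene0',(400,235),(320,270)),('side0',(342,340),(260,185))):
    g=load(f); p=g['p'].astype(int); br=p.max(2)
    m,c,s=comp(br<125,new,0); print(f,'new',s,rect(g,comp(m)[0],.010))
    # depth-based low points in old rack, dark
    m2,c,s=comp((br<125),old,0) ; print('old',s,rect(g,comp(m2)[0],.010))
    hsv=cv2.cvtColor(g['p'],cv2.COLOR_RGB2HSV); H,S,V=hsv[...,0].astype(int),hsv[...,1],hsv[...,2]
    box=dict(scene0=(170,330,250,380),side0=(220,330,140,260))[f]
    B=np.zeros(br.shape,bool); B[box[2]:box[3],box[0]:box[1]]=1
    for n,mm,z in(('red',((H<8)|(H>172))&(S>130)&(V>80),.127),('blue',(H>100)&(H<130)&(S>110),.087)):
        mm,c,s=comp(mm&B,None,0); print(n,c,s[4],np.round(cast(g,c,z-.005),4))
    print('white amb',np.round(cast(g,(197,334) if f=='scene0' else (241,154),.108),4))
    print('beaker',np.round(cast(g,(300,275) if f=='scene0' else (299,237),.041),4), 'vial',cast(g,(301,208) if f=='scene0' else (369,240),.038).round(3),'timer',cast(g,(252,244) if f=='scene0' else (339,207),.019).round(3))
E
```

```text
scene0 new [ 338  192  136   88 4829] (array([ 543.5, -194.1]), array([ 89.2, 354.9]), -2.4)
old [ 179  257  146  125 5658] (array([562.3, 200.7]), array([106.8, 351.6]), 9.4)
red [264.17094017 279.29059829] 117 [[0.5604 0.1608 0.122 ]]
blue [236.59119497 311.58490566] 159 [[0.5474 0.2337 0.082 ]]
white amb [[0.5349 0.319  0.108 ]]
beaker [[0.5686 0.0771 0.041 ]] vial [[ 0.717 -0.016  0.038]] timer [[0.703 0.122 0.019]]
side0 new [ 294  274   97  147 5620] (array([ 545.8, -195.5]), array([ 86.2, 339. ]), -2.4)
old [ 226  151   96  111 3465] (array([552.3, 213.9]), array([ 91.7, 373.8]), 8.2)
red [275.43243243 189.7972973 ] 74 [[0.5611 0.1602 0.122 ]]
blue [259.86666667 179.80952381] 105 [[0.5484 0.2343 0.082 ]]
white amb [[0.5324 0.31   0.108 ]]
beaker [[0.5736 0.0643 0.041 ]] vial [[ 0.721 -0.017  0.038]] timer [[0.708 0.112 0.019]]
```

View pics/wrist0.png

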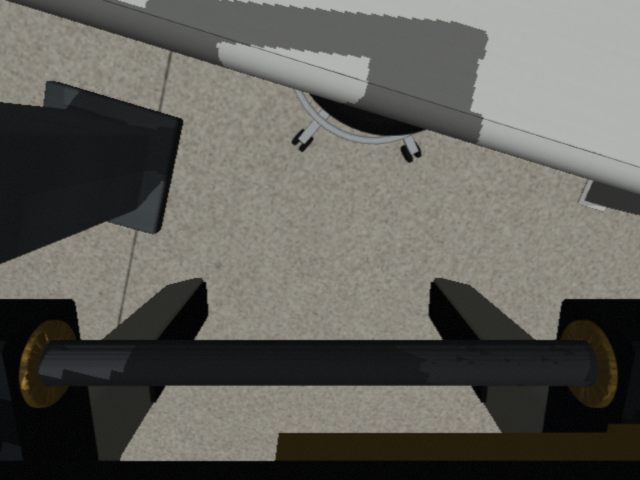

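Layout clear: left to right it is amber, jar, wash, beaker, so in the new rack amber goes to −120, jar −40, wash +40 and beaker +120. I'll close the fingers across x, clear of the neighbours. First I move over the new rack for a close look.

Request:
{"fn": "arm_command", "kwargs": {"targets": [{"x":0.37,"y":0.33,"z":0.2,"rz":0.36},{"x":0.37,"y":0.33,"z":0.2,"rz":0.36},{"x":0.37,"y":0.33,"z":0.2,"rz":0.36},{"x":0.37,"y":0.33,"z":0.2,"rz":0.36},{"x":0.37,"y":0.33,"z":0.2,"rz":0.36},{"x":0.37,"y":0.33,"z":0.2,"rz":0.36},{"x":0.37,"y":0.33,"z":0.2,"rz":0.36},{"x":0.37,"y":0.33,"z":0.2,"rz":0.36}]}}

```text
schema error: expected keys x, y, z, rx, ry, rz, claw
```

Request:
{"fn": "arm_command", "kwargs": {"targets": [{"x":0.37,"y":0.33,"z":0.2,"rz":0.36},{"x":0.37,"y":0.33,"z":0.2,"rz":0.36},{"x":0.37,"y":0.33,"z":0.2,"rz":0.36},{"x":0.37,"y":0.33,"z":0.2,"rz":0.36},{"x":0.37,"y":0.33,"z":0.2,"rz":0.36},{"x":0.37,"y":0.33,"z":0.2,"rz":0.36},{"x":0.37,"y":0.33,"z":0.2,"rz":0.36},{"x":0.37,"y":0.33,"z":0.2,"rz":0.36},{"x":0.37,"y":0.33,"z":0.2,"rz":0.36}]}}

```text
schema error: expected keys x, y, z, rx, ry, rz, claw
```

```bash
python3 - <<'E'
from h import *
s=robot.read_state(); print(s['t'],s['tool_pos'],s['orientation'],s['q'],s['force'])
snap('wrist','w1'); g=load('w1'); print(g['o'],cast(g,(320,240),0))
E
```

```text
0.15 [ 0.16795496 -0.57552107  0.19413111] [-3.10860886e+00 -4.44135755e-01  1.02435359e-04] [-1.37236538e+00  1.30979217e-01  1.48903349e+00  1.49011760e-05
  1.52299797e+00 -8.53946330e-02] [-0.04000204  0.0937103   0.57128613]
[ 0.23152812 -0.55610644  0.3844082 ] [[ 0.1408186  -0.58384818  0.        ]]
```

View pics/w1.png

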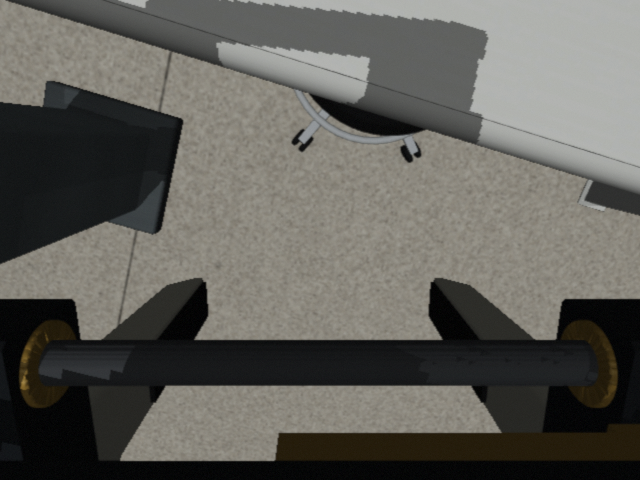

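Request:
{"fn": "arm_command", "kwargs": {"targets": [{"x":0.37,"y":0.33,"z":0.2,"rx":0,"ry":0,"rz":0.36,"claw":0},{"x":0.37,"y":0.33,"z":0.2,"rx":0,"ry":0,"rz":0.36,"claw":0},{"x":0.37,"y":0.33,"z":0.2,"rx":0,"ry":0,"rz":0.36,"claw":0},{"x":0.37,"y":0.33,"z":0.2,"rx":0,"ry":0,"rz":0.36,"claw":0},{"x":0.37,"y":0.33,"z":0.2,"rx":0,"ry":0,"rz":0.36,"claw":0},{"x":0.37,"y":0.33,"z":0.2,"rx":0,"ry":0,"rz":0.36,"claw":0},{"x":0.37,"y":0.33,"z":0.2,"rx":0,"ry":0,"rz":0.36,"claw":0},{"x":0.37,"y":0.33,"z":0.2,"rx":0,"ry":0,"rz":0.36,"claw":0}]}}

```text
t: 0.87
tool_pos: [0.3563, -0.4091, 0.2975]
orientation: [2.747, 1.516, 0.003]
force: [0.1, -0.7, -0.6]
opening: 0.0932
gripper_force: 0.0
```

Request:
{"fn": "arm_command", "kwargs": {"targets": [{"x":0.37,"y":0.33,"z":0.2,"rx":0,"ry":0,"rz":0.36,"claw":0},{"x":0.37,"y":0.33,"z":0.2,"rx":0,"ry":0,"rz":0.36,"claw":0},{"x":0.37,"y":0.33,"z":0.2,"rx":0,"ry":0,"rz":0.36,"claw":0},{"x":0.37,"y":0.33,"z":0.2,"rx":0,"ry":0,"rz":0.36,"claw":0},{"x":0.37,"y":0.33,"z":0.2,"rx":0,"ry":0,"rz":0.36,"claw":0},{"x":0.37,"y":0.33,"z":0.2,"rx":0,"ry":0,"rz":0.36,"claw":0},{"x":0.37,"y":0.33,"z":0.2,"rx":0,"ry":0,"rz":0.36,"claw":0},{"x":0.37,"y":0.33,"z":0.2,"rx":0,"ry":0,"rz":0.36,"claw":0},{"x":0.37,"y":0.33,"z":0.2,"rx":0,"ry":0,"rz":0.36,"claw":0}]}}

```text
t: 1.62
tool_pos: [0.5382, -0.2463, 0.3942]
orientation: [-2.044, -2.384, 0.001]
force: [0.5, 0.6, -0.3]
opening: 0.093
gripper_force: 0.0
```

```bash
python3 - <<'E'
from h import *
s=robot.read_state(); print(s['t'],s['tool_pos'],s['orientation'],s['q'],s['force'])
snap('wrist','w2'); g=load('w2'); print(g['o'],cast(g,(320,240),0))
E
```

```text
1.6167 [ 0.53815606 -0.24628948  0.39418617] [-2.04441192e+00 -2.38448913e+00  1.13256445e-03] [-5.15425476e-01  1.20244373e-01  1.13935649e+00 -6.08840337e-04
  1.88278552e+00 -6.68883199e-01] [ 0.48158979  0.58446667 -0.29337916]
[ 0.52810553 -0.17960743  0.58444052] [[ 0.55253478 -0.32204721  0.        ]]
```

View pics/w2.png

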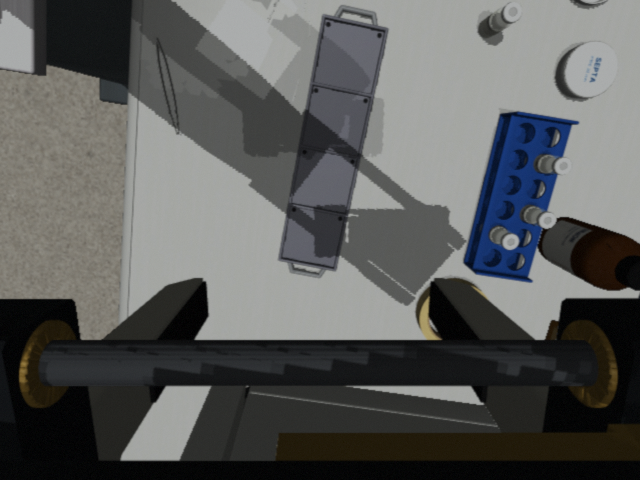

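The new rack's rim corners are at (321,14), (388,27), (336,271) and (280,260), and all its bays are empty. Next I look at the old rack while fixing these.

Request:
{"fn": "arm_command", "kwargs": {"targets": [{"x":0.02,"y":0.79,"z":0,"rx":0,"ry":0,"rz":0,"claw":0},{"x":0.02,"y":0.79,"z":0,"rx":0,"ry":0,"rz":0,"claw":0},{"x":0.02,"y":0.79,"z":0,"rx":0,"ry":0,"rz":0,"claw":0},{"x":0.02,"y":0.79,"z":0,"rx":0,"ry":0,"rz":0,"claw":0},{"x":0.02,"y":0.79,"z":0,"rx":0,"ry":0,"rz":0,"claw":0},{"x":0.02,"y":0.79,"z":0,"rx":0,"ry":0,"rz":0,"claw":0},{"x":0.02,"y":0.79,"z":0,"rx":0,"ry":0,"rz":0,"claw":0},{"x":0.02,"y":0.79,"z":0,"rx":0,"ry":0,"rz":0,"claw":0},{"x":0.02,"y":0.79,"z":0,"rx":0,"ry":0,"rz":0,"claw":0},{"x":0.02,"y":0.79,"z":0,"rx":0,"ry":0,"rz":0,"claw":0}]}}

```text
t: 2.5
tool_pos: [0.5472, 0.1511, 0.3937]
orientation: [-2.044, -2.383, 0.001]
force: [0.5, -1.4, -0.2]
opening: 0.093
gripper_force: 0.0
```

```bash
python3 - <<'E'
from h import *
s=robot.read_state(); print(s['t'],s['tool_pos'],s['orientation'],s['q'])
snap('wrist','w3')
g=load('w2'); p=g['p'].astype(int)
print(cast(g,[(321,14),(388,27),(336,271),(280,260)],.012).round(4))
d=p[...,2]-p[...,1]; B=np.zeros(d.shape,bool);B[0:285,270:400]=1
print(p[60,350],p[180,330],p[240,315],p[100,480],p[230,400])
m=comp((d>=7)&B)[0]; print(m.sum(),rect(g,m,.010))
cv2.imwrite('pics/m2.png',m*255)
E
```

```text
2.5 [0.54723242 0.15106295 0.39368326] [-2.04445889e+00 -2.38317764e+00  1.11731524e-03] [1.78450448e-01 5.36199564e-02 1.21081292e+00 8.57083048e-04
 1.87874233e+00 2.60049605e-02]
[[ 0.5095 -0.0352  0.012 ]
 [ 0.5939 -0.0371  0.012 ]
 [ 0.5815 -0.3606  0.012 ]
 [ 0.5006 -0.3565  0.012 ]]
[87 87 94] [ 98  99 107] [52 53 58] [166 167 164] [89 90 88]
2117 (array([552.8, -78.4]), array([74.3, 76.1]), 86.8)[ WARN:0@1.463] global loadsave.cpp:1063 imwrite_ Unsupported depth image for selected encoder is fallbacked to CV_8U.
```

View pics/w3.png

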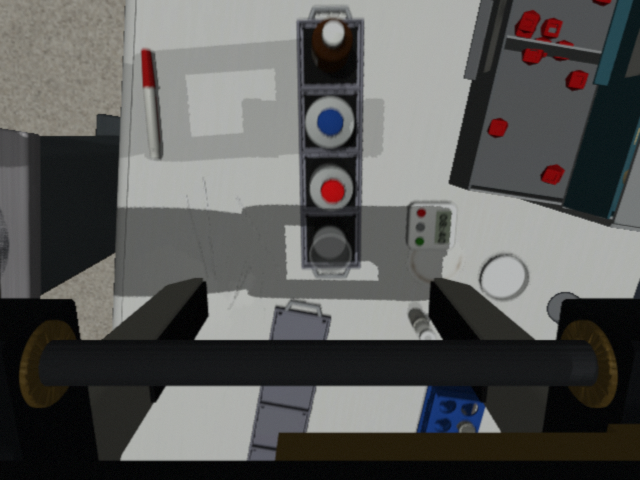

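Wrist view of the old rack: amber cap (333,33), jar cap (330,123), wash cap (332,190), beaker about (330,248). Left to right the order is amber, jar, wash, beaker.

```bash
python3 - <<'E'
from h import *
g=load('w3'); h=cv2.cvtColor(g['p'],cv2.COLOR_RGB2HSV).astype(int); H,S,V=h[...,0],h[...,1],h[...,2]
B=np.zeros(H.shape,bool);B[5:275,298:362]=1
for n,m,z in(('wash',((H<8)|(H>172))&(S>130)&(V>80)&B&(np.arange(480)[:,None]>150),.127),('jar',(H>100)&(H<130)&(S>110)&B,.087),('amber',(V>120)&(S<60)&B&(np.arange(480)[:,None]<60)&(np.arange(640)>318)&(np.arange(640)<348),.112)):
    m,c,s=comp(m,None,0); print(n,c,s,cast(g,c,z).round(4))
print(cast(g,[(298,19),(362,19),(303,268),(358,268)],.012).round(4))
print('beaker rim', cast(g,[(330,247)],.075).round(4), cast(g,[(309,247),(351,247)],.075).round(4))
c=g['p'][205:285,290:370]; cv2.imwrite('pics/c3.png',cv2.resize(c[:,:,::-1],None,fx=7,fy=7,interpolation=2))
E
```

```text
wash [332.25522042 190.80974478] [321 180  24  23 431] [[0.5608 0.1628 0.127 ]]
jar [329.96131528 121.79497099] [318 109  25  27 517] [[0.5479 0.235  0.087 ]]
amber [332.81453634  32.2556391 ] [323  21  21  24 399] [[0.5363 0.322  0.112 ]]
[[0.4911 0.3525 0.012 ]
 [0.5693 0.3644 0.012 ]
 [0.5431 0.0345 0.012 ]
 [0.6202 0.0463 0.012 ]]
beaker rim [[0.5719 0.0869 0.075 ]] [[0.546  0.083  0.075 ]
 [0.5977 0.0909 0.075 ]]
```

View pics/c3.png

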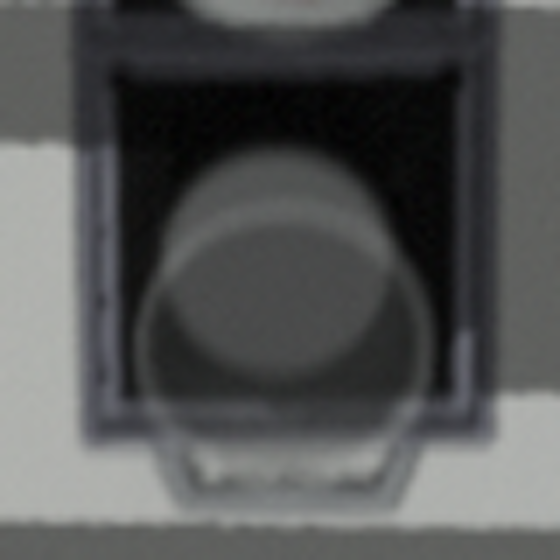

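Request:
{"fn": "arm_command", "kwargs": {"targets": [{"x":0.026,"y":0.02,"z":-0.1,"rx":0,"ry":0,"rz":0,"claw":0},{"x":0.026,"y":0.02,"z":-0.46,"rx":0,"ry":0,"rz":0,"claw":0},{"x":0.026,"y":0.02,"z":-0.46,"rx":0,"ry":0,"rz":0,"claw":0},{"x":0.026,"y":0.02,"z":-0.46,"rx":0,"ry":0,"rz":0,"claw":0},{"x":0.026,"y":0.02,"z":-0.46,"rx":0,"ry":0,"rz":0,"claw":0},{"x":0.026,"y":0.02,"z":-0.46,"rx":0,"ry":0,"rz":0,"claw":0},{"x":0.026,"y":0.02,"z":-0.46,"rx":0,"ry":0,"rz":0,"claw":0},{"x":0.026,"y":0.02,"z":-0.46,"rx":0,"ry":0,"rz":0,"claw":0}]}}

```text
t: 3.22
tool_pos: [0.5596, 0.1568, 0.1632]
orientation: [-2.046, -2.38, 0.006]
force: [1.0, -1.7, 1.6]
opening: 0.0933
gripper_force: 0.0
```

```bash
python3 - <<'E'
from h import *
g=load('w3'); print(cast(g,(330.4,252.1),.075).round(4),cast(g,(329.7,242.6),.007).round(4))
s=robot.read_state(); print(s['t'],s['tool_pos'],s['orientation'])
E
```

```text
[[0.5734 0.0805 0.075 ]] [[0.575  0.0757 0.007 ]]
3.2167 [0.55959384 0.1568379  0.16317904] [-2.04646466 -2.38037369  0.00572766]
```

Request:
{"fn": "arm_command", "kwargs": {"targets": [{"x":0,"y":0.006,"z":-0.08,"rx":0,"ry":0,"rz":0,"claw":0},{"x":0,"y":0.006,"z":-0.15,"rx":0,"ry":0,"rz":0,"claw":0},{"x":0,"y":0.006,"z":-0.206,"rx":0,"ry":0,"rz":0,"claw":0},{"x":0,"y":0.006,"z":-0.206,"rx":0,"ry":0,"rz":0,"claw":0},{"x":0,"y":0.006,"z":-0.206,"rx":0,"ry":0,"rz":0,"claw":255},{"x":0,"y":0.006,"z":-0.206,"rx":0,"ry":0,"rz":0,"claw":255},{"x":0,"y":0.006,"z":-0.206,"rx":0,"ry":0,"rz":0,"claw":255},{"x":0,"y":0.006,"z":-0.206,"rx":0,"ry":0,"rz":0,"claw":255},{"x":0,"y":0.006,"z":-0.206,"rx":0,"ry":0,"rz":0,"claw":255},{"x":0,"y":0.006,"z":-0.206,"rx":0,"ry":0,"rz":0,"claw":255}], "squeeze": 20}}

```text
t: 4.05
tool_pos: [0.5618, 0.1622, 0.0632]
orientation: [2.044, 2.384, 0.002]
force: [-0.5, -0.2, 0.7]
opening: 0.0577
gripper_force: 0.0
```

Request:
{"fn": "arm_command", "kwargs": {"targets": [{"x":0,"y":0,"z":0,"rx":0,"ry":0,"rz":0,"claw":255},{"x":0,"y":0,"z":0,"rx":0,"ry":0,"rz":0,"claw":255},{"x":0,"y":0,"z":0,"rx":0,"ry":0,"rz":0,"claw":255},{"x":0,"y":0,"z":0,"rx":0,"ry":0,"rz":0,"claw":255},{"x":0,"y":0,"z":0,"rx":0,"ry":0,"rz":0,"claw":255}]}}

```text
t: 4.47
tool_pos: [0.5614, 0.1621, 0.0624]
orientation: [2.045, 2.384, 0.001]
force: [-0.7, -1.3, 5.3]
opening: 0.0495
gripper_force: 20.0
```

Request:
{"fn": "arm_command", "kwargs": {"targets": [{"x":0,"y":0,"z":0.02,"rx":0,"ry":0,"rz":0,"claw":255},{"x":0,"y":0,"z":0.06,"rx":0,"ry":0,"rz":0,"claw":255},{"x":0,"y":0,"z":0.12,"rx":0,"ry":0,"rz":0,"claw":255},{"x":0,"y":0,"z":0.18,"rx":0,"ry":0,"rz":0,"claw":255},{"x":0,"y":0,"z":0.22,"rx":0,"ry":0,"rz":0,"claw":255},{"x":0,"y":0,"z":0.24,"rx":0,"ry":0,"rz":0,"claw":255},{"x":0,"y":0,"z":0.24,"rx":0,"ry":0,"rz":0,"claw":255}]}}

```text
t: 5.05
tool_pos: [0.5625, 0.1623, 0.185]
orientation: [2.043, 2.383, 0.005]
force: [0.5, 0.9, -0.6]
opening: 0.0494
gripper_force: 20.0
```

Request:
{"fn": "arm_command", "kwargs": {"targets": [{"x":-0.002,"y":-0.04,"z":0,"rx":0,"ry":0,"rz":-0.005,"claw":255},{"x":-0.005,"y":-0.1,"z":0,"rx":0,"ry":0,"rz":-0.015,"claw":255},{"x":-0.009,"y":-0.18,"z":0,"rx":0,"ry":0,"rz":-0.027,"claw":255},{"x":-0.012,"y":-0.26,"z":0,"rx":0,"ry":0,"rz":-0.04,"claw":255},{"x":-0.016,"y":-0.34,"z":0,"rx":0,"ry":0,"rz":-0.052,"claw":255},{"x":-0.019,"y":-0.42,"z":0,"rx":0,"ry":0,"rz":-0.064,"claw":255},{"x":-0.023,"y":-0.5,"z":0,"rx":0,"ry":0,"rz":-0.076,"claw":255},{"x":-0.026,"y":-0.57,"z":0,"rx":0,"ry":0,"rz":-0.087,"claw":255},{"x":-0.028,"y":-0.62,"z":0,"rx":0,"ry":0,"rz":-0.095,"claw":255},{"x":-0.029,"y":-0.637,"z":0,"rx":0,"ry":0,"rz":-0.097,"claw":255}]}}

```text
t: 5.88
tool_pos: [0.5446, -0.1599, 0.1793]
orientation: [-2.269, -2.169, 0.004]
force: [0.0, 0.2, -2.0]
opening: 0.0495
gripper_force: 20.0
```

```bash
python3 - <<'E'
from h import *
snap('wrist','w4'); s=robot.read_state(); print(s['t'],s['tool_pos'],s['orientation'],s['opening'],s['force'])
E
```

```text
5.9333 [ 0.54480017 -0.15951948  0.17944544] [-2.2689019  -2.16896281  0.0037222 ] 0.04938960049395095 [-0.34418145 -1.42020182 -1.99534993]
```

View pics/w4.png

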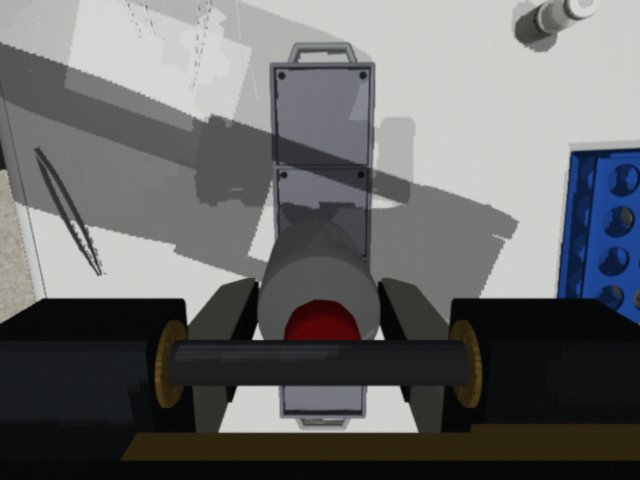

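The wash bottle hangs upright over the +40 bay. The rack's rim corners show at (271,64), (376,64), (281,417) and (365,417).

```bash
python3 - <<'E'
from h import *
g=load('w4'); P=cast(g,[(271,64),(376,64),(281,417),(365,417)],.012); print(P.round(4),P.mean(0).round(4))
y=(P[:2].mean(0)-P[2:].mean(0))[:2]; y/=np.linalg.norm(y); print(np.degrees(np.arctan2(-y[0],y[1])))
c=P.mean(0)[:2]
for b in(.12,.04,-.04,-.12): print(b,(c+b*y).round(4))
E
```

```text
[[ 0.5125 -0.0358  0.012 ]
 [ 0.5955 -0.0398  0.012 ]
 [ 0.4987 -0.3566  0.012 ]
 [ 0.5804 -0.3602  0.012 ]] [ 0.5468 -0.1981  0.012 ]
-2.5811649677485846
0.12 [ 0.5522 -0.0782]
0.04 [ 0.5486 -0.1581]
-0.04 [ 0.545 -0.238]
-0.12 [ 0.5414 -0.318 ]
```

Request:
{"fn": "arm_command", "kwargs": {"targets": [{"x":0.002,"y":-0.002,"z":-0.04,"rx":0,"ry":0,"rz":0,"claw":255},{"x":0.002,"y":-0.002,"z":-0.1,"rx":0,"ry":0,"rz":0,"claw":255},{"x":0.002,"y":-0.002,"z":-0.16,"rx":0,"ry":0,"rz":0,"claw":255},{"x":0.002,"y":-0.002,"z":-0.21,"rx":0,"ry":0,"rz":0,"claw":255},{"x":0.002,"y":-0.002,"z":-0.23,"rx":0,"ry":0,"rz":0,"claw":255},{"x":0.002,"y":-0.002,"z":-0.238,"rx":0,"ry":0,"rz":0,"claw":255},{"x":0.002,"y":-0.002,"z":-0.242,"rx":0,"ry":0,"rz":0,"claw":255},{"x":0.002,"y":-0.002,"z":-0.244,"rx":0,"ry":0,"rz":0,"claw":255},{"x":0.002,"y":-0.002,"z":-0.244,"rx":0,"ry":0,"rz":0,"claw":255}]}}

```text
t: 6.68
tool_pos: [0.5487, -0.1577, 0.0614]
orientation: [2.265, 2.174, 0.002]
force: [-0.6, -0.4, -0.5]
opening: 0.0494
gripper_force: 20.0
```

Request:
{"fn": "arm_command", "kwargs": {"targets": [{"x":0,"y":0,"z":-0.001,"rx":0,"ry":0,"rz":0,"claw":255},{"x":0,"y":0,"z":-0.002,"rx":0,"ry":0,"rz":0,"claw":255},{"x":0,"y":0,"z":-0.003,"rx":0,"ry":0,"rz":0,"claw":255},{"x":0,"y":0,"z":-0.003,"rx":0,"ry":0,"rz":0,"claw":255}]}}

```text
t: 7.02
tool_pos: [0.5482, -0.1578, 0.0594]
orientation: [2.266, 2.174, 0.001]
force: [-0.4, -0.5, 2.3]
opening: 0.0492
gripper_force: 20.0
```

Request:
{"fn": "arm_command", "kwargs": {"targets": [{"x":0,"y":0,"z":0,"rx":0,"ry":0,"rz":0,"claw":120},{"x":0,"y":0,"z":0,"rx":0,"ry":0,"rz":0,"claw":60},{"x":0,"y":0,"z":0,"rx":0,"ry":0,"rz":0,"claw":0},{"x":0,"y":0,"z":0,"rx":0,"ry":0,"rz":0,"claw":0},{"x":0,"y":0,"z":0,"rx":0,"ry":0,"rz":0,"claw":0},{"x":0,"y":0,"z":0.03,"rx":0,"ry":0,"rz":0,"claw":0},{"x":0,"y":0,"z":0.11,"rx":0,"ry":0,"rz":0,"claw":0},{"x":0,"y":0,"z":0.19,"rx":0,"ry":0,"rz":0,"claw":0},{"x":0,"y":0,"z":0.25,"rx":0,"ry":0,"rz":0,"claw":0},{"x":0,"y":0,"z":0.26,"rx":0,"ry":0,"rz":0,"claw":0}]}}

```text
t: 7.85
tool_pos: [0.5507, -0.1587, 0.1958]
orientation: [2.26, 2.169, 0.007]
force: [1.1, -0.7, 0.9]
opening: 0.093
gripper_force: 0.0
```

```bash
python3 - <<'E'
from h import *
snap('wrist','w5');g=load('w5'); s=robot.read_state(); print(s['t'],s['tool_pos'],s['opening'])
h=cv2.cvtColor(g['p'],cv2.COLOR_RGB2HSV).astype(int); H,S,V=h[...,0],h[...,1],h[...,2]
m,c,s=comp(((H<8)|(H>172))&(S>130)&(V>60),None,0); print(c,s,cast(g,c,.124).round(4))
E
```

```text
7.9 [ 0.55023973 -0.1585081   0.1940104 ] 0.09258335132915255
[311.61700183 245.01645338] [ 293  227   39   37 1094] [[ 0.5472 -0.1594  0.124 ]]
```

View pics/w5.png

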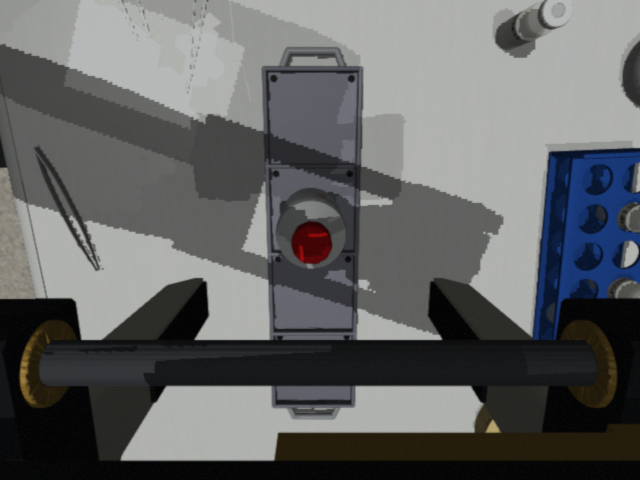

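The wash bottle stands centred in bay +40, with its cap at (312,245). Next is amber.

Request:
{"fn": "arm_command", "kwargs": {"targets": [{"x":-0.012,"y":0.48,"z":0,"rx":0,"ry":0,"rz":0.05,"claw":0},{"x":-0.012,"y":0.48,"z":0,"rx":0,"ry":0,"rz":0.05,"claw":0},{"x":-0.012,"y":0.48,"z":0,"rx":0,"ry":0,"rz":0.05,"claw":0},{"x":-0.012,"y":0.48,"z":0,"rx":0,"ry":0,"rz":0.05,"claw":0},{"x":-0.012,"y":0.48,"z":0,"rx":0,"ry":0,"rz":0.05,"claw":0},{"x":-0.012,"y":0.48,"z":0,"rx":0,"ry":0,"rz":0.05,"claw":0}]}}

```text
t: 8.4
tool_pos: [0.54, 0.0854, 0.1865]
orientation: [-2.152, -2.285, 0.002]
force: [0.3, -0.1, 0.9]
opening: 0.093
gripper_force: 0.0
```

Request:
{"fn": "arm_command", "kwargs": {"targets": [{"x":-0.013,"y":0.475,"z":0,"rx":0,"ry":0,"rz":0.05,"claw":0},{"x":-0.013,"y":0.475,"z":0,"rx":0,"ry":0,"rz":0.05,"claw":0},{"x":-0.013,"y":0.475,"z":0,"rx":0,"ry":0,"rz":0.05,"claw":0},{"x":-0.013,"y":0.475,"z":0,"rx":0,"ry":0,"rz":0.05,"claw":0},{"x":-0.013,"y":0.475,"z":0,"rx":0,"ry":0,"rz":0.05,"claw":0},{"x":-0.013,"y":0.475,"z":0,"rx":0,"ry":0,"rz":0.05,"claw":0},{"x":-0.013,"y":0.475,"z":0,"rx":0,"ry":0,"rz":0.05,"claw":0},{"x":-0.013,"y":0.475,"z":0,"rx":0,"ry":0,"rz":0.05,"claw":0}]}}

```text
t: 9.07
tool_pos: [0.5336, 0.3212, 0.186]
orientation: [-2.034, -2.393, 0.005]
force: [-0.1, -0.4, 0.3]
opening: 0.093
gripper_force: 0.0
```

```bash
python3 - <<'E'
from h import *
snap('wrist','w6');g=load('w6'); s=robot.read_state(); print(s['t'],s['tool_pos'],s['orientation'])
E
```

```text
9.1167 [0.53405794 0.31991002 0.1864086 ] [-2.03573267 -2.39178197  0.00457587]
```

View pics/w6.png

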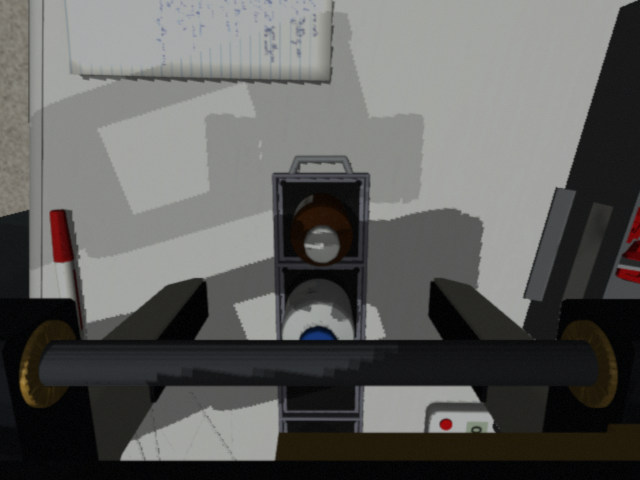

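The amber cap is at (322,243), with the tool aligned over it. I descend and grip.

Request:
{"fn": "arm_command", "kwargs": {"targets": [{"x":0.002,"y":0,"z":-0.07,"rx":0,"ry":0,"rz":0,"claw":0},{"x":0.002,"y":0,"z":-0.14,"rx":0,"ry":0,"rz":0,"claw":0},{"x":0.002,"y":0,"z":-0.21,"rx":0,"ry":0,"rz":0,"claw":0},{"x":0.002,"y":0,"z":-0.268,"rx":0,"ry":0,"rz":0,"claw":0},{"x":0.002,"y":0,"z":-0.268,"rx":0,"ry":0,"rz":0,"claw":100},{"x":0.002,"y":0,"z":-0.268,"rx":0,"ry":0,"rz":0,"claw":255},{"x":0.002,"y":0,"z":-0.268,"rx":0,"ry":0,"rz":0,"claw":255},{"x":0.002,"y":0,"z":-0.268,"rx":0,"ry":0,"rz":0,"claw":255},{"x":0.002,"y":0,"z":-0.268,"rx":0,"ry":0,"rz":0,"claw":255},{"x":0.002,"y":0,"z":-0.268,"rx":0,"ry":0,"rz":0,"claw":255}]}}

```text
t: 9.95
tool_pos: [0.5375, 0.3206, 0.0568]
orientation: [2.037, 2.39, 0.005]
force: [0.5, 0.0, 0.4]
opening: 0.0575
gripper_force: 0.0
```

Request:
{"fn": "arm_command", "kwargs": {"targets": [{"x":0,"y":0,"z":0,"rx":0,"ry":0,"rz":0,"claw":255},{"x":0,"y":0,"z":0,"rx":0,"ry":0,"rz":0,"claw":255},{"x":0,"y":0,"z":0,"rx":0,"ry":0,"rz":0,"claw":255},{"x":0,"y":0,"z":0,"rx":0,"ry":0,"rz":0,"claw":255},{"x":0,"y":0,"z":0,"rx":0,"ry":0,"rz":0,"claw":255},{"x":0,"y":0,"z":0,"rx":0,"ry":0,"rz":0,"claw":255}]}}

```text
t: 10.45
tool_pos: [0.5365, 0.3203, 0.0551]
orientation: [2.038, 2.391, 0.002]
force: [-0.9, 0.4, 5.5]
opening: 0.0428
gripper_force: 19.9
```

Request:
{"fn": "arm_command", "kwargs": {"targets": [{"x":0,"y":0,"z":0.02,"rx":0,"ry":0,"rz":0,"claw":255},{"x":0,"y":0,"z":0.06,"rx":0,"ry":0,"rz":0,"claw":255},{"x":0,"y":0,"z":0.12,"rx":0,"ry":0,"rz":0,"claw":255},{"x":0,"y":0,"z":0.18,"rx":0,"ry":0,"rz":0,"claw":255},{"x":0,"y":0,"z":0.24,"rx":0,"ry":0,"rz":0,"claw":255},{"x":0,"y":-0.01,"z":0.28,"rx":0,"ry":0,"rz":0,"claw":255},{"x":0,"y":-0.04,"z":0.3,"rx":0,"ry":0,"rz":0,"claw":255},{"x":0,"y":-0.1,"z":0.3,"rx":0,"ry":0,"rz":-0.01,"claw":255},{"x":0,"y":-0.17,"z":0.3,"rx":0,"ry":0,"rz":-0.02,"claw":255},{"x":0,"y":-0.24,"z":0.3,"rx":0,"ry":0,"rz":-0.03,"claw":255}]}}

```text
t: 11.28
tool_pos: [0.535, 0.1982, 0.2034]
orientation: [-2.108, -2.328, 0.003]
force: [0.7, -0.9, -1.3]
opening: 0.0432
gripper_force: 19.8
```

Request:
{"fn": "arm_command", "kwargs": {"targets": [{"x":0.001,"y":-0.07,"z":0,"rx":0,"ry":0,"rz":-0.007,"claw":255},{"x":0.001,"y":-0.14,"z":0,"rx":0,"ry":0,"rz":-0.014,"claw":255},{"x":0.001,"y":-0.21,"z":0,"rx":0,"ry":0,"rz":-0.021,"claw":255},{"x":0.001,"y":-0.28,"z":0,"rx":0,"ry":0,"rz":-0.028,"claw":255},{"x":0.002,"y":-0.35,"z":0,"rx":0,"ry":0,"rz":-0.035,"claw":255},{"x":0.002,"y":-0.42,"z":0,"rx":0,"ry":0,"rz":-0.042,"claw":255},{"x":0.003,"y":-0.49,"z":0,"rx":0,"ry":0,"rz":-0.05,"claw":255},{"x":0.004,"y":-0.56,"z":0,"rx":0,"ry":0,"rz":-0.057,"claw":255},{"x":0.005,"y":-0.63,"z":0,"rx":0,"ry":0,"rz":-0.064,"claw":255},{"x":0.006,"y":-0.7,"z":0,"rx":0,"ry":0,"rz":-0.071,"claw":255}]}}

```text
t: 12.12
tool_pos: [0.5373, -0.1521, 0.2032]
orientation: [-2.268, -2.171, 0.002]
force: [0.5, 0.7, -0.4]
opening: 0.0427
gripper_force: 19.8
```

Request:
{"fn": "arm_command", "kwargs": {"targets": [{"x":0.001,"y":-0.07,"z":0,"rx":0,"ry":0,"rz":0,"claw":255},{"x":0.002,"y":-0.14,"z":0,"rx":0,"ry":0,"rz":0,"claw":255},{"x":0.002,"y":-0.21,"z":0,"rx":0,"ry":0,"rz":0,"claw":255},{"x":0.003,"y":-0.27,"z":0,"rx":0,"ry":0,"rz":0,"claw":255},{"x":0.003,"y":-0.31,"z":0,"rx":0,"ry":0,"rz":0,"claw":255},{"x":0.003,"y":-0.328,"z":0,"rx":0,"ry":0,"rz":0,"claw":255},{"x":0.003,"y":-0.334,"z":0,"rx":0,"ry":0,"rz":0,"claw":255},{"x":0.003,"y":-0.334,"z":0,"rx":0,"ry":0,"rz":0,"claw":255},{"x":0.003,"y":-0.334,"z":0,"rx":0,"ry":0,"rz":0,"claw":255}]}}

```text
t: 12.87
tool_pos: [0.5403, -0.3158, 0.2041]
orientation: [-2.267, -2.173, -0.0]
force: [0.8, 0.5, -1.5]
opening: 0.0429
gripper_force: 19.8
```

Request:
{"fn": "arm_command", "kwargs": {"targets": [{"x":0,"y":0,"z":-0.04,"rx":0,"ry":0,"rz":0,"claw":255},{"x":0,"y":0,"z":-0.11,"rx":0,"ry":0,"rz":0,"claw":255},{"x":0,"y":0,"z":-0.18,"rx":0,"ry":0,"rz":0,"claw":255},{"x":0,"y":0,"z":-0.24,"rx":0,"ry":0,"rz":0,"claw":255},{"x":0,"y":0,"z":-0.28,"rx":0,"ry":0,"rz":0,"claw":255},{"x":0,"y":0,"z":-0.294,"rx":0,"ry":0,"rz":0,"claw":255},{"x":0,"y":0,"z":-0.3,"rx":0,"ry":0,"rz":0,"claw":255},{"x":0,"y":0,"z":-0.303,"rx":0,"ry":0,"rz":0,"claw":255},{"x":0,"y":0,"z":-0.305,"rx":0,"ry":0,"rz":0,"claw":255},{"x":0,"y":0,"z":-0.306,"rx":0,"ry":0,"rz":0,"claw":255}]}}

```text
t: 13.7
tool_pos: [0.5419, -0.3176, 0.0536]
orientation: [2.266, 2.171, 0.001]
force: [-0.1, -0.3, -1.0]
opening: 0.0434
gripper_force: 19.8
```

Request:
{"fn": "arm_command", "kwargs": {"targets": [{"x":0,"y":0,"z":-0.001,"rx":0,"ry":0,"rz":0,"claw":255},{"x":0,"y":0,"z":-0.001,"rx":0,"ry":0,"rz":0,"claw":255},{"x":0,"y":0,"z":-0.001,"rx":0,"ry":0,"rz":0,"claw":255}]}}

```text
t: 13.95
tool_pos: [0.5412, -0.3176, 0.0522]
orientation: [2.267, 2.172, 0.001]
force: [0.9, 0.2, 2.9]
opening: 0.0432
gripper_force: 19.8
```

Request:
{"fn": "arm_command", "kwargs": {"targets": [{"x":0,"y":0,"z":0,"rx":0,"ry":0,"rz":0,"claw":120},{"x":0,"y":0,"z":0,"rx":0,"ry":0,"rz":0,"claw":60},{"x":0,"y":0,"z":0,"rx":0,"ry":0,"rz":0,"claw":0},{"x":0,"y":0,"z":0,"rx":0,"ry":0,"rz":0,"claw":0},{"x":0,"y":0,"z":0,"rx":0,"ry":0,"rz":0,"claw":0},{"x":0,"y":0,"z":0.03,"rx":0,"ry":0,"rz":0,"claw":0},{"x":0,"y":0,"z":0.1,"rx":0,"ry":0,"rz":0,"claw":0},{"x":0,"y":0,"z":0.18,"rx":0,"ry":0,"rz":0,"claw":0},{"x":0,"y":0,"z":0.25,"rx":0,"ry":0,"rz":0,"claw":0},{"x":0,"y":0,"z":0.27,"rx":0,"ry":0,"rz":0,"claw":0}]}}

```text
t: 14.78
tool_pos: [0.5431, -0.3188, 0.1935]
orientation: [2.262, 2.167, 0.003]
force: [1.3, -0.7, 1.8]
opening: 0.0927
gripper_force: 0.0
```

```bash
python3 - <<'E'
from h import *
snap('wrist','w7');g=load('w7'); s=robot.read_state(); print(s['t'],s['tool_pos'],s['opening'])
E
```

```text
14.8333 [ 0.54331629 -0.31893177  0.19340212] 0.09237312898868241
```

View pics/w7.png

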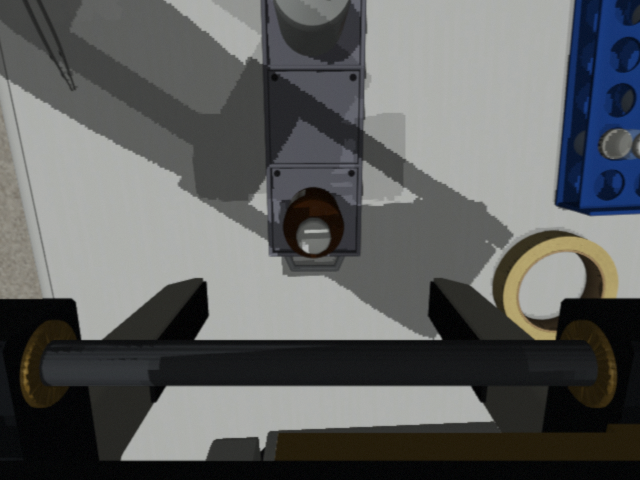

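Request:
{"fn": "arm_command", "kwargs": {"targets": [{"x":0.007,"y":0.69,"z":0,"rx":0,"ry":0,"rz":0.05,"claw":0},{"x":0.007,"y":0.69,"z":0,"rx":0,"ry":0,"rz":0.05,"claw":0},{"x":0.007,"y":0.69,"z":0,"rx":0,"ry":0,"rz":0.05,"claw":0},{"x":0.007,"y":0.69,"z":0,"rx":0,"ry":0,"rz":0.05,"claw":0},{"x":0.007,"y":0.69,"z":0,"rx":0,"ry":0,"rz":0.05,"claw":0},{"x":0.007,"y":0.69,"z":0,"rx":0,"ry":0,"rz":0.05,"claw":0},{"x":0.007,"y":0.69,"z":0,"rx":0,"ry":0,"rz":0.05,"claw":0},{"x":0.007,"y":0.69,"z":0,"rx":0,"ry":0,"rz":0.05,"claw":0},{"x":0.007,"y":0.69,"z":0,"rx":0,"ry":0,"rz":0.05,"claw":0}]}}

```text
t: 15.58
tool_pos: [0.5429, 0.0334, 0.1846]
orientation: [-2.151, -2.286, -0.001]
force: [0.8, -0.2, -0.1]
opening: 0.0931
gripper_force: 0.0
```

Request:
{"fn": "arm_command", "kwargs": {"targets": [{"x":0.007,"y":0.413,"z":0,"rx":0,"ry":0,"rz":0.05,"claw":0},{"x":0.007,"y":0.413,"z":0,"rx":0,"ry":0,"rz":0.05,"claw":0},{"x":0.007,"y":0.413,"z":0,"rx":0,"ry":0,"rz":0.05,"claw":0},{"x":0.007,"y":0.413,"z":0,"rx":0,"ry":0,"rz":0.05,"claw":0},{"x":0.007,"y":0.413,"z":0,"rx":0,"ry":0,"rz":0.05,"claw":0},{"x":0.007,"y":0.413,"z":0,"rx":0,"ry":0,"rz":0.05,"claw":0},{"x":0.007,"y":0.413,"z":0,"rx":0,"ry":0,"rz":0.05,"claw":0},{"x":0.007,"y":0.413,"z":0,"rx":0,"ry":0,"rz":0.05,"claw":0}]}}

```text
t: 16.25
tool_pos: [0.5471, 0.2339, 0.1847]
orientation: [-2.039, -2.389, 0.003]
force: [0.1, -1.1, 0.2]
opening: 0.0931
gripper_force: 0.0
```

Amber stands upright in the end bay, at about (314,225). The tool is over the jar, so I descend and grip.

Request:
{"fn": "arm_command", "kwargs": {"targets": [{"x":0,"y":0,"z":-0.07,"rx":0,"ry":0,"rz":0,"claw":0},{"x":0,"y":0,"z":-0.14,"rx":0,"ry":0,"rz":0,"claw":0},{"x":0,"y":0,"z":-0.21,"rx":0,"ry":0,"rz":0,"claw":0},{"x":0,"y":0,"z":-0.27,"rx":0,"ry":0,"rz":0,"claw":0},{"x":0,"y":0,"z":-0.286,"rx":0,"ry":0,"rz":0,"claw":0},{"x":0,"y":0,"z":-0.286,"rx":0,"ry":0,"rz":0,"claw":255},{"x":0,"y":0,"z":-0.286,"rx":0,"ry":0,"rz":0,"claw":255},{"x":0,"y":0,"z":-0.286,"rx":0,"ry":0,"rz":0,"claw":255},{"x":0,"y":0,"z":-0.286,"rx":0,"ry":0,"rz":0,"claw":255},{"x":0,"y":0,"z":-0.286,"rx":0,"ry":0,"rz":0,"claw":255}]}}

```text
t: 17.08
tool_pos: [0.5492, 0.2349, 0.0454]
orientation: [2.039, 2.387, 0.005]
force: [0.1, 0.1, -0.6]
opening: 0.0639
gripper_force: 0.0
```

Request:
{"fn": "arm_command", "kwargs": {"targets": [{"x":0,"y":0,"z":0,"rx":0,"ry":0,"rz":0,"claw":255},{"x":0,"y":0,"z":0,"rx":0,"ry":0,"rz":0,"claw":255},{"x":0,"y":0,"z":0,"rx":0,"ry":0,"rz":0,"claw":255},{"x":0,"y":0,"z":0,"rx":0,"ry":0,"rz":0,"claw":255},{"x":0,"y":0,"z":0,"rx":0,"ry":0,"rz":0,"claw":255},{"x":0,"y":0,"z":0,"rx":0,"ry":0,"rz":0,"claw":255}]}}

```text
t: 17.58
tool_pos: [0.5478, 0.2347, 0.0443]
orientation: [2.04, 2.389, 0.001]
force: [-3.8, -1.3, 8.8]
opening: 0.049
gripper_force: 16.4
```

Request:
{"fn": "arm_command", "kwargs": {"targets": [{"x":0,"y":0,"z":0,"rx":0,"ry":0,"rz":0,"claw":255},{"x":0,"y":0,"z":0,"rx":0,"ry":0,"rz":0,"claw":255},{"x":0,"y":0,"z":0,"rx":0,"ry":0,"rz":0,"claw":255}]}}

```text
t: 17.83
tool_pos: [0.5478, 0.2347, 0.0443]
orientation: [2.04, 2.389, 0.001]
force: [-4.4, -1.8, 8.7]
opening: 0.0489
gripper_force: 16.4
```

```bash
python3 - <<'E'
from h import *
snap('wrist','w8'); s=robot.read_state(); print(s['t'],s['tool_pos'],s['opening'],s['gripper_force'],s['force'])
E
```

```text
17.8833 [0.54777388 0.23472598 0.04434331] 0.04894223216669106 16.388639290526044 [-3.72098403 -1.52756177  8.18338264]
```

View pics/w8.png

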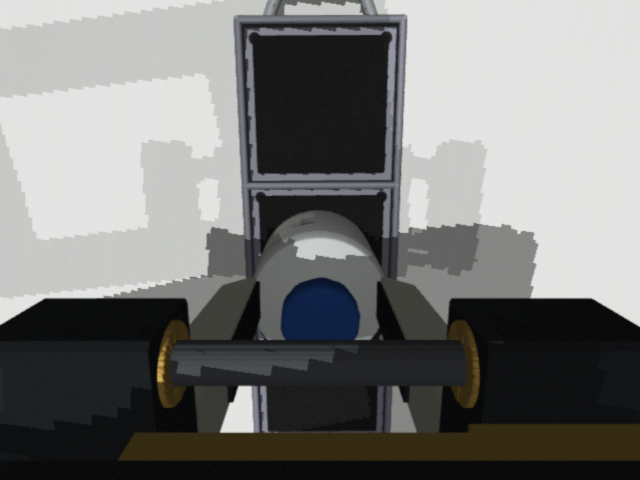

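```bash
python3 - <<'E'
from h import *
g=load('w8'); h=cv2.cvtColor(g['p'],cv2.COLOR_RGB2HSV).astype(int); H,S,V=h[...,0],h[...,1],h[...,2]
m,c,s=comp((H>100)&(H<130)&(S>110)&(V>60),None,0); print(c,s)
# cap: use widest row (full circle centre) left/right/top edges
u=np.nonzero(m.any(0))[0]; v=np.nonzero(m.any(1))[0]; r=(u[-1]-u[0]+1)/2
print(u[[0,-1]],v[[0,-1]],cast(g,((u[0]+u[-1])/2,v[0]+r*.97),.087).round(4))
print(Rt.from_rotvec(robot.read_state()['orientation']).as_matrix()[:,1])
d=g['d']; 
for v in range(210,300,10): print(v,d[v,320].round(4), (lambda r:(g['o']+r*d[v,320])[1:].round(4))((M(g)@np.array([(320-g['K'][0,2])/g['K'][0,0],-(v-g['K'][1,2])/g['K'][1,1],-1]))))
E
```

```text
[319.99139521 315.41241549] [ 283  286   75   53 3254]
[283 357] [286 338] [[0.5487 0.2337 0.087 ]]
[9.87658846e-01 1.56619163e-01 6.64420173e-04]
210 0.2298 [0.2627 0.0076]
220 0.1998 [0.2632 0.0384]
230 0.1791 [0.2631 0.0597]
240 0.1724 [0.2606 0.0673]
250 0.1695 [0.2574 0.0711]
260 0.1695 [0.2536 0.072 ]
270 0.1684 [0.25  0.074]
280 0.1607 [0.2488 0.0823]
290 0.1559 [0.2468 0.0877]
```

Request:
{"fn": "arm_command", "kwargs": {"targets": [{"x":0,"y":0,"z":0.01,"rx":0,"ry":0,"rz":0,"claw":255},{"x":0,"y":0,"z":0.02,"rx":0,"ry":0,"rz":0,"claw":255},{"x":0,"y":0,"z":0.03,"rx":0,"ry":0,"rz":0,"claw":255},{"x":0,"y":0,"z":0.03,"rx":0,"ry":0,"rz":0,"claw":255},{"x":0,"y":0,"z":0.03,"rx":0,"ry":0,"rz":0,"claw":255}]}}

```text
t: 18.3
tool_pos: [0.5475, 0.2345, 0.0579]
orientation: [2.04, 2.389, 0.0]
force: [0.2, 0.4, -2.3]
opening: 0.0288
gripper_force: 28.6
```

```bash
python3 - <<'E'
from h import *
snap('wrist','w9'); s=robot.read_state(); print(s['tool_pos'],s['opening'],s['gripper_force'],s['force'])
a,b=load('w8'),load('w9')
for g in(a,b):
    h=cv2.cvtColor(g['p'],cv2.COLOR_RGB2HSV).astype(int); H,S,V=h[...,0],h[...,1],h[...,2]
    m=comp((H>100)&(H<130)&(S>110)&(V>60),None,0)[0]; u=np.nonzero(m.any(0))[0]; v=np.nonzero(m.any(1))[0]; print(u[[0,-1]],v[[0,-1]])
cv2.imwrite('pics/c9.png',np.hstack([cv2.resize(x['p'][180:400,150:490,::-1],(400,260)) for x in(a,b)]))
E
```

```text
[0.54719774 0.23441632 0.05746529] 0.029206342064466283 28.58683682327559 [ 0.17739512 -0.60453274 -2.90621094]
[283 357] [286 338]
[283 353] [278 339]
```

View pics/c9.png

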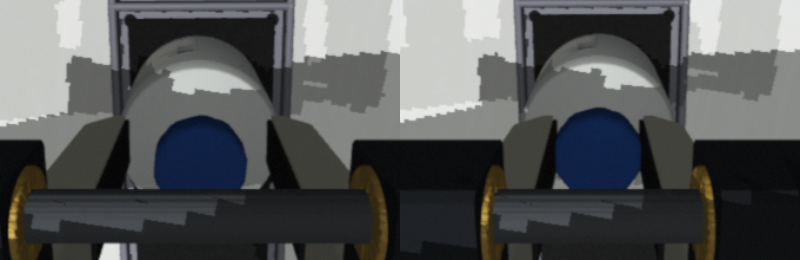

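The fingers slid up the jar's shoulder to the neck, with the cap at about (600,150) in the right crop. I ease down while watching the force, then regrip lower.

Request:
{"fn": "arm_command", "kwargs": {"targets": [{"x":0,"y":0,"z":-0.002,"rx":0,"ry":0,"rz":0,"claw":255},{"x":0,"y":0,"z":-0.004,"rx":0,"ry":0,"rz":0,"claw":255},{"x":0,"y":0,"z":-0.004,"rx":0,"ry":0,"rz":0,"claw":255}]}}

```text
t: 18.6
tool_pos: [0.547, 0.2343, 0.0551]
orientation: [-2.04, -2.388, 0.002]
force: [0.2, -0.1, -1.2]
opening: 0.0287
gripper_force: 28.6
```

```bash
python3 - <<'E'
from h import *
g=load('w9'); d=g['d']
print(robot.read_state()['force'],robot.read_state()['opening'])
for v in range(205,345,8): print(v,(lambda r:(g['o']+r*d[v,320]).round(4))((M(g)@np.array([(320-g['K'][0,2])/g['K'][0,0],-(v-g['K'][1,2])/g['K'][1,1],-1]))))
E
```

```text
[ 0.22744284 -0.09166654 -1.22415495] 0.028711009611749525
205 [0.5443 0.2629 0.0062]
213 [0.5442 0.2627 0.0316]
221 [0.5441 0.2626 0.0522]
229 [0.5441 0.262  0.067 ]
237 [0.5445 0.2597 0.0724]
245 [0.5449 0.2568 0.0746]
253 [0.5453 0.2541 0.0777]
261 [0.5458 0.2509 0.0785]
269 [0.5463 0.248  0.0801]
277 [0.5462 0.248  0.0907]
285 [0.5466 0.2455 0.0929]
293 [0.5472 0.2421 0.0924]
301 [0.5476 0.2391 0.0933]
309 [0.5482 0.2354 0.0923]
317 [0.5488 0.2318 0.0919]
325 [0.5493 0.2283 0.0917]
333 [0.5498 0.2251 0.0922]
341 [0.5429 0.2663 0.1799]
```

The jar is about 5 mm up, so I lower it until it touches.

Request:
{"fn": "arm_command", "kwargs": {"targets": [{"x":0,"y":0,"z":-0.002,"rx":0,"ry":0,"rz":0,"claw":255},{"x":0,"y":0,"z":-0.004,"rx":0,"ry":0,"rz":0,"claw":255},{"x":0,"y":0,"z":-0.005,"rx":0,"ry":0,"rz":0,"claw":255},{"x":0,"y":0,"z":-0.005,"rx":0,"ry":0,"rz":0,"claw":255}]}}

```text
t: 18.93
tool_pos: [0.5474, 0.2345, 0.0532]
orientation: [-2.04, -2.389, 0.0]
force: [0.8, -0.3, -1.9]
opening: 0.0289
gripper_force: 28.6
```

Request:
{"fn": "arm_command", "kwargs": {"targets": [{"x":0,"y":0,"z":-0.001,"rx":0,"ry":0,"rz":0,"claw":255},{"x":0,"y":0,"z":-0.002,"rx":0,"ry":0,"rz":0,"claw":255},{"x":0,"y":0,"z":-0.003,"rx":0,"ry":0,"rz":0,"claw":255},{"x":0,"y":0,"z":-0.003,"rx":0,"ry":0,"rz":0,"claw":255}]}}

```text
t: 19.27
tool_pos: [0.5479, 0.2344, 0.0528]
orientation: [2.04, 2.388, 0.001]
force: [-1.8, -3.1, 5.1]
opening: 0.0288
gripper_force: 28.8
```

Request:
{"fn": "arm_command", "kwargs": {"targets": [{"x":0,"y":0,"z":0,"rx":0,"ry":0,"rz":0,"claw":150},{"x":0,"y":0,"z":0,"rx":0,"ry":0,"rz":0,"claw":80},{"x":0,"y":0,"z":0,"rx":0,"ry":0,"rz":0,"claw":0},{"x":0,"y":0,"z":0,"rx":0,"ry":0,"rz":0,"claw":0},{"x":0,"y":0,"z":0,"rx":0,"ry":0,"rz":0,"claw":0},{"x":0,"y":0,"z":0,"rx":0,"ry":0,"rz":0,"claw":0},{"x":0,"y":0,"z":0,"rx":0,"ry":0,"rz":0,"claw":0},{"x":0,"y":0,"z":0,"rx":0,"ry":0,"rz":0,"claw":0}]}}

```text
t: 19.93
tool_pos: [0.5475, 0.2345, 0.0519]
orientation: [-2.04, -2.389, 0.0]
force: [-1.4, 0.2, 0.9]
opening: 0.0775
gripper_force: 0.0
```

```bash
python3 - <<'E'
from h import *
snap('wrist','w10');s=robot.read_state(); print(s['tool_pos'],s['opening'],s['force'])
g=load('w10'); d=g['d']
for v in range(215,345,12): print(v,(lambda r:(g['o']+r*d[v,320]).round(4))((M(g)@np.array([(320-g['K'][0,2])/g['K'][0,0],-(v-g['K'][1,2])/g['K'][1,1],-1]))))
h=cv2.cvtColor(g['p'],cv2.COLOR_RGB2HSV).astype(int); H,S,V=h[...,0],h[...,1],h[...,2]
m=comp((H>100)&(H<130)&(S>110)&(V>60),None,0)[0]; u=np.nonzero(m.any(0))[0]; v=np.nonzero(m.any(1))[0]; print(u[[0,-1]],v[[0,-1]],cast(g,((u[0]+u[-1])/2,v[0]+(u[-1]-u[0]+1)/2*.97),.087).round(4))
E
```

```text
[0.54749869 0.23451801 0.05191178] 0.08163878013866009 [-0.21215359 -0.2888927   0.31971732]
215 [0.5442 0.2627 0.0313]
227 [0.5441 0.2625 0.0596]
239 [0.5445 0.2593 0.0687]
251 [0.5453 0.2545 0.0701]
263 [0.5459 0.2506 0.0744]
275 [0.5462 0.248  0.0821]
287 [0.5467 0.245  0.0877]
299 [0.5475 0.24   0.0875]
311 [0.5483 0.2349 0.0873]
323 [0.5491 0.2297 0.0869]
335 [0.5499 0.2249 0.0877]
[294 351] [283 320] [[0.5493 0.2349 0.087 ]]
```

Request:
{"fn": "arm_command", "kwargs": {"targets": [{"x":0,"y":0,"z":0,"rx":0,"ry":0,"rz":0,"claw":0},{"x":0,"y":0,"z":0,"rx":0,"ry":0,"rz":0,"claw":0},{"x":0.002,"y":0,"z":-0.017,"rx":0,"ry":0,"rz":0,"claw":0},{"x":0.002,"y":0,"z":-0.034,"rx":0,"ry":0,"rz":0,"claw":0},{"x":0.002,"y":0,"z":-0.034,"rx":0,"ry":0,"rz":0,"claw":0},{"x":0.002,"y":0,"z":-0.034,"rx":0,"ry":0,"rz":0,"claw":255},{"x":0.002,"y":0,"z":-0.034,"rx":0,"ry":0,"rz":0,"claw":255},{"x":0.002,"y":0,"z":-0.034,"rx":0,"ry":0,"rz":0,"claw":255},{"x":0.002,"y":0,"z":-0.034,"rx":0,"ry":0,"rz":0,"claw":255},{"x":0.002,"y":0,"z":-0.034,"rx":0,"ry":0,"rz":0,"claw":255}]}}

```text
t: 20.82
tool_pos: [0.5488, 0.2346, 0.0353]
orientation: [2.04, 2.389, 0.001]
force: [0.7, -0.1, -0.6]
opening: 0.0644
gripper_force: 0.0
```

Request:
{"fn": "arm_command", "kwargs": {"targets": [{"x":0,"y":0,"z":0,"rx":0,"ry":0,"rz":0,"claw":255},{"x":0,"y":0,"z":0,"rx":0,"ry":0,"rz":0,"claw":255},{"x":0,"y":0,"z":0,"rx":0,"ry":0,"rz":0,"claw":255},{"x":0,"y":0,"z":0,"rx":0,"ry":0,"rz":0,"claw":255},{"x":0,"y":0,"z":0,"rx":0,"ry":0,"rz":0,"claw":255}]}}

```text
t: 21.23
tool_pos: [0.5487, 0.2345, 0.0352]
orientation: [2.04, 2.389, 0.001]
force: [0.5, -0.2, 1.6]
opening: 0.0578
gripper_force: 20.0
```

Request:
{"fn": "arm_command", "kwargs": {"targets": [{"x":0,"y":0,"z":0.01,"rx":0,"ry":0,"rz":0,"claw":255},{"x":0,"y":0,"z":0.03,"rx":0,"ry":0,"rz":0,"claw":255},{"x":0,"y":0,"z":0.07,"rx":0,"ry":0,"rz":0,"claw":255},{"x":0,"y":0,"z":0.14,"rx":0,"ry":0,"rz":0,"claw":255},{"x":0,"y":0,"z":0.21,"rx":0,"ry":0,"rz":0,"claw":255},{"x":0,"y":0,"z":0.27,"rx":0,"ry":0,"rz":0,"claw":255},{"x":0,"y":0,"z":0.3,"rx":0,"ry":0,"rz":0,"claw":255},{"x":0,"y":0,"z":0.3,"rx":0,"ry":0,"rz":0,"claw":255}]}}

```text
t: 21.9
tool_pos: [0.5512, 0.2354, 0.1913]
orientation: [2.037, 2.385, 0.012]
force: [0.7, 0.6, -1.0]
opening: 0.0577
gripper_force: 20.0
```

Request:
{"fn": "arm_command", "kwargs": {"targets": [{"x":0,"y":-0.03,"z":0,"rx":0,"ry":0,"rz":-0.003,"claw":255},{"x":-0.001,"y":-0.09,"z":0,"rx":0,"ry":0,"rz":-0.01,"claw":255},{"x":-0.002,"y":-0.16,"z":0,"rx":0,"ry":0,"rz":-0.018,"claw":255},{"x":-0.002,"y":-0.23,"z":0,"rx":0,"ry":0,"rz":-0.026,"claw":255},{"x":-0.003,"y":-0.3,"z":0,"rx":0,"ry":0,"rz":-0.034,"claw":255},{"x":-0.003,"y":-0.37,"z":0,"rx":0,"ry":0,"rz":-0.042,"claw":255},{"x":-0.004,"y":-0.44,"z":0,"rx":0,"ry":0,"rz":-0.05,"claw":255},{"x":-0.005,"y":-0.51,"z":0,"rx":0,"ry":0,"rz":-0.058,"claw":255},{"x":-0.006,"y":-0.58,"z":0,"rx":0,"ry":0,"rz":-0.066,"claw":255},{"x":-0.006,"y":-0.65,"z":0,"rx":0,"ry":0,"rz":-0.074,"claw":255}]}}

```text
t: 22.73
tool_pos: [0.5434, -0.0924, 0.1825]
orientation: [-2.211, -2.228, 0.003]
force: [0.8, 0.2, -1.9]
opening: 0.0578
gripper_force: 20.0
```

Request:
{"fn": "arm_command", "kwargs": {"targets": [{"x":-0.001,"y":-0.07,"z":0,"rx":0,"ry":0,"rz":-0.008,"claw":255},{"x":-0.002,"y":-0.14,"z":0,"rx":0,"ry":0,"rz":-0.016,"claw":255},{"x":-0.003,"y":-0.21,"z":0,"rx":0,"ry":0,"rz":-0.024,"claw":255},{"x":-0.003,"y":-0.26,"z":0,"rx":0,"ry":0,"rz":-0.027,"claw":255},{"x":-0.003,"y":-0.287,"z":0,"rx":0,"ry":0,"rz":-0.027,"claw":255},{"x":-0.003,"y":-0.294,"z":0,"rx":0,"ry":0,"rz":-0.027,"claw":255},{"x":-0.003,"y":-0.294,"z":0,"rx":0,"ry":0,"rz":-0.027,"claw":255},{"x":-0.003,"y":-0.294,"z":0,"rx":0,"ry":0,"rz":-0.027,"claw":255}]}}

```text
t: 23.4
tool_pos: [0.5436, -0.2362, 0.184]
orientation: [-2.269, -2.17, 0.0]
force: [0.4, -0.0, -1.8]
opening: 0.0577
gripper_force: 20.0
```

Request:
{"fn": "arm_command", "kwargs": {"targets": [{"x":0,"y":0,"z":-0.04,"rx":0,"ry":0,"rz":0,"claw":255},{"x":0,"y":0,"z":-0.11,"rx":0,"ry":0,"rz":0,"claw":255},{"x":0,"y":0,"z":-0.18,"rx":0,"ry":0,"rz":0,"claw":255},{"x":0,"y":0,"z":-0.24,"rx":0,"ry":0,"rz":0,"claw":255},{"x":0,"y":0,"z":-0.28,"rx":0,"ry":0,"rz":0,"claw":255},{"x":0,"y":0,"z":-0.294,"rx":0,"ry":0,"rz":0,"claw":255},{"x":0,"y":0,"z":-0.3,"rx":0,"ry":0,"rz":0,"claw":255},{"x":0,"y":0,"z":-0.303,"rx":0,"ry":0,"rz":0,"claw":255},{"x":0,"y":0,"z":-0.305,"rx":0,"ry":0,"rz":0,"claw":255},{"x":0,"y":0,"z":-0.305,"rx":0,"ry":0,"rz":0,"claw":255}]}}

```text
t: 24.23
tool_pos: [0.5454, -0.2379, 0.0344]
orientation: [2.268, 2.169, 0.002]
force: [-0.3, 0.6, -2.1]
opening: 0.0575
gripper_force: 20.0
```

Request:
{"fn": "arm_command", "kwargs": {"targets": [{"x":0,"y":0,"z":-0.001,"rx":0,"ry":0,"rz":0,"claw":255},{"x":0,"y":0,"z":-0.001,"rx":0,"ry":0,"rz":0,"claw":255},{"x":0,"y":0,"z":-0.001,"rx":0,"ry":0,"rz":0,"claw":255}]}}

```text
t: 24.48
tool_pos: [0.5444, -0.2378, 0.0327]
orientation: [2.27, 2.17, 0.001]
force: [-0.2, -0.0, -1.9]
opening: 0.0578
gripper_force: 20.0
```

Request:
{"fn": "arm_command", "kwargs": {"targets": [{"x":0,"y":0,"z":-0.001,"rx":0,"ry":0,"rz":0,"claw":255},{"x":0,"y":0,"z":-0.002,"rx":0,"ry":0,"rz":0,"claw":255},{"x":0,"y":0,"z":-0.002,"rx":0,"ry":0,"rz":0,"claw":255},{"x":0,"y":0,"z":-0.002,"rx":0,"ry":0,"rz":0,"claw":255}]}}

```text
t: 24.82
tool_pos: [0.5444, -0.2379, 0.0321]
orientation: [2.27, 2.17, 0.0]
force: [-2.5, 0.9, 5.9]
opening: 0.0575
gripper_force: 20.0
```

Request:
{"fn": "arm_command", "kwargs": {"targets": [{"x":0,"y":0,"z":0,"rx":0,"ry":0,"rz":0,"claw":100},{"x":0,"y":0,"z":0,"rx":0,"ry":0,"rz":0,"claw":50},{"x":0,"y":0,"z":0,"rx":0,"ry":0,"rz":0,"claw":0},{"x":0,"y":0,"z":0,"rx":0,"ry":0,"rz":0,"claw":0},{"x":0,"y":0,"z":0,"rx":0,"ry":0,"rz":0,"claw":0},{"x":0,"y":0,"z":0.03,"rx":0,"ry":0,"rz":0,"claw":0},{"x":0,"y":0,"z":0.1,"rx":0,"ry":0,"rz":0,"claw":0},{"x":0,"y":0,"z":0.18,"rx":0,"ry":0,"rz":0,"claw":0},{"x":0,"y":0,"z":0.25,"rx":0,"ry":0,"rz":0,"claw":0},{"x":0,"y":0,"z":0.31,"rx":0,"ry":0,"rz":0,"claw":0}]}}

```text
t: 25.65
tool_pos: [0.5445, -0.2377, 0.1888]
orientation: [2.269, 2.17, 0.001]
force: [0.5, -0.1, 0.7]
opening: 0.0927
gripper_force: 0.0
```

Request:
{"fn": "arm_command", "kwargs": {"targets": [{"x":0.058,"y":0.632,"z":0,"rx":0,"ry":0,"rz":0.1,"claw":0},{"x":0.058,"y":0.632,"z":0,"rx":0,"ry":0,"rz":0.1,"claw":0},{"x":0.058,"y":0.632,"z":0,"rx":0,"ry":0,"rz":0.1,"claw":0},{"x":0.058,"y":0.632,"z":0,"rx":0,"ry":0,"rz":0.1,"claw":0},{"x":0.058,"y":0.632,"z":0,"rx":0,"ry":0,"rz":0.1,"claw":0},{"x":0.058,"y":0.632,"z":0,"rx":0,"ry":0,"rz":0.1,"claw":0},{"x":0.058,"y":0.632,"z":0,"rx":0,"ry":0,"rz":0.1,"claw":0},{"x":0.058,"y":0.632,"z":0,"rx":0,"ry":0,"rz":0.1,"claw":0},{"x":0.058,"y":0.632,"z":0,"rx":0,"ry":0,"rz":0.1,"claw":0},{"x":0.058,"y":0.632,"z":0,"rx":0,"ry":0,"rz":0.1,"claw":0}]}}

```text
t: 26.48
tool_pos: [0.5729, 0.08, 0.1857]
orientation: [-2.039, -2.39, 0.0]
force: [0.5, 0.1, 0.0]
opening: 0.0928
gripper_force: 0.0
```

```bash
python3 - <<'E'
from h import *
snap('wrist','w11');s=robot.read_state(); print(s['t'],s['tool_pos'],s['orientation'],s['opening'])
E
```

```text
26.5333 [0.5729054  0.07866183 0.1857184 ] [ 2.04102580e+00  2.38816442e+00 -9.26272781e-04] 0.09310748656504352
```

View pics/w11.png

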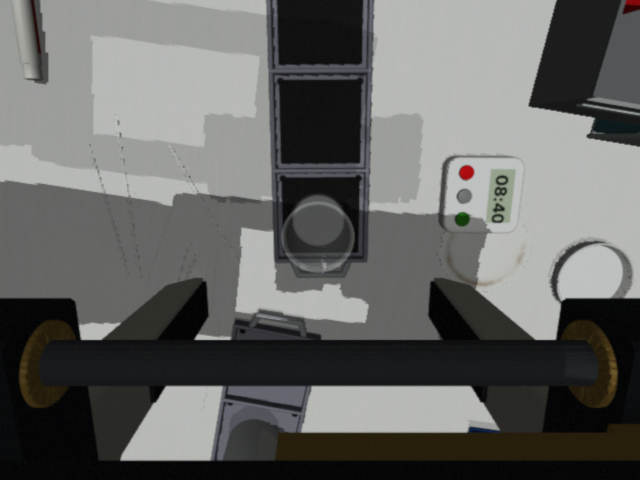

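The beaker rim is centred at (319,236). I'll check that cast, then grip.

```bash
python3 - <<'E'
from h import *
g=load('w11'); print(cast(g,(318.5,236),.075).round(4),cast(g,(318.5,222),.008).round(4))
E
```

```text
[[0.574  0.0761 0.075 ]] [[0.5745 0.073  0.008 ]]
```

Request:
{"fn": "arm_command", "kwargs": {"targets": [{"x":0.001,"y":-0.004,"z":-0.07,"rx":0,"ry":0,"rz":0,"claw":0},{"x":0.001,"y":-0.004,"z":-0.14,"rx":0,"ry":0,"rz":0,"claw":0},{"x":0.001,"y":-0.004,"z":-0.21,"rx":0,"ry":0,"rz":0,"claw":0},{"x":0.001,"y":-0.004,"z":-0.27,"rx":0,"ry":0,"rz":0,"claw":0},{"x":0.001,"y":-0.004,"z":-0.3,"rx":0,"ry":0,"rz":0,"claw":0},{"x":0.001,"y":-0.004,"z":-0.3,"rx":0,"ry":0,"rz":0,"claw":0},{"x":0.001,"y":-0.004,"z":-0.3,"rx":0,"ry":0,"rz":0,"claw":255},{"x":0.001,"y":-0.004,"z":-0.3,"rx":0,"ry":0,"rz":0,"claw":255},{"x":0.001,"y":-0.004,"z":-0.3,"rx":0,"ry":0,"rz":0,"claw":255},{"x":0.001,"y":-0.004,"z":-0.3,"rx":0,"ry":0,"rz":0,"claw":255}], "squeeze": 15}}

```text
t: 27.37
tool_pos: [0.5752, 0.0763, 0.0381]
orientation: [2.042, 2.384, 0.004]
force: [0.4, -0.2, -0.1]
opening: 0.071
gripper_force: 0.0
```

Request:
{"fn": "arm_command", "kwargs": {"targets": [{"x":0,"y":0,"z":0,"rx":0,"ry":0,"rz":0,"claw":255},{"x":0,"y":0,"z":0,"rx":0,"ry":0,"rz":0,"claw":255},{"x":0,"y":0,"z":0,"rx":0,"ry":0,"rz":0,"claw":255},{"x":0,"y":0,"z":0,"rx":0,"ry":0,"rz":0,"claw":255},{"x":0,"y":0,"z":0,"rx":0,"ry":0,"rz":0,"claw":255},{"x":0,"y":0,"z":0,"rx":0,"ry":0,"rz":0,"claw":255},{"x":0,"y":0,"z":0,"rx":0,"ry":0,"rz":0,"claw":255}]}}

```text
t: 27.95
tool_pos: [0.5739, 0.0765, 0.0365]
orientation: [2.042, 2.386, 0.001]
force: [-1.6, 0.1, 6.0]
opening: 0.0528
gripper_force: 15.0
```

Request:
{"fn": "arm_command", "kwargs": {"targets": [{"x":0,"y":0,"z":0.01,"rx":0,"ry":0,"rz":0,"claw":255},{"x":0,"y":0,"z":0.03,"rx":0,"ry":0,"rz":0,"claw":255},{"x":0,"y":0,"z":0.08,"rx":0,"ry":0,"rz":0,"claw":255},{"x":0,"y":0,"z":0.15,"rx":0,"ry":0,"rz":0,"claw":255},{"x":0,"y":0,"z":0.2,"rx":0,"ry":0,"rz":0,"claw":255},{"x":0,"y":0,"z":0.2,"rx":0,"ry":0,"rz":0,"claw":255}]}}

```text
t: 28.45
tool_pos: [0.5775, 0.0768, 0.1437]
orientation: [2.038, 2.381, 0.011]
force: [-0.2, -0.5, 0.5]
opening: 0.0524
gripper_force: 15.0
```

Request:
{"fn": "arm_command", "kwargs": {"targets": [{"x":-0.005,"y":-0.03,"z":0,"rx":0,"ry":0,"rz":-0.01,"claw":255},{"x":-0.014,"y":-0.09,"z":0,"rx":0,"ry":0,"rz":-0.03,"claw":255},{"x":-0.023,"y":-0.16,"z":0,"rx":0,"ry":0,"rz":-0.05,"claw":255},{"x":-0.033,"y":-0.23,"z":0,"rx":0,"ry":0,"rz":-0.07,"claw":255},{"x":-0.042,"y":-0.29,"z":0,"rx":0,"ry":0,"rz":-0.09,"claw":255},{"x":-0.045,"y":-0.306,"z":0,"rx":0,"ry":0,"rz":-0.1,"claw":255},{"x":-0.045,"y":-0.307,"z":0,"rx":0,"ry":0,"rz":-0.1,"claw":255},{"x":-0.045,"y":-0.307,"z":0,"rx":0,"ry":0,"rz":-0.1,"claw":255},{"x":-0.045,"y":-0.307,"z":0,"rx":0,"ry":0,"rz":-0.1,"claw":255}]}}

```text
t: 29.2
tool_pos: [0.5511, -0.0758, 0.1358]
orientation: [-2.269, -2.172, -0.001]
force: [-0.5, 0.4, 0.1]
opening: 0.0523
gripper_force: 15.0
```

Request:
{"fn": "arm_command", "kwargs": {"targets": [{"x":0,"y":0,"z":-0.04,"rx":0,"ry":0,"rz":0,"claw":255},{"x":0,"y":0,"z":-0.1,"rx":0,"ry":0,"rz":0,"claw":255},{"x":0,"y":0,"z":-0.15,"rx":0,"ry":0,"rz":0,"claw":255},{"x":0,"y":0,"z":-0.18,"rx":0,"ry":0,"rz":0,"claw":255},{"x":0,"y":0,"z":-0.195,"rx":0,"ry":0,"rz":0,"claw":255},{"x":0,"y":0,"z":-0.2,"rx":0,"ry":0,"rz":0,"claw":255},{"x":0,"y":0,"z":-0.203,"rx":0,"ry":0,"rz":0,"claw":255},{"x":0,"y":0,"z":-0.205,"rx":0,"ry":0,"rz":0,"claw":255},{"x":0,"y":0,"z":-0.205,"rx":0,"ry":0,"rz":0,"claw":255}]}}

```text
t: 29.95
tool_pos: [0.5521, -0.077, 0.0347]
orientation: [2.269, 2.17, 0.002]
force: [-0.2, -0.1, -0.5]
opening: 0.0523
gripper_force: 15.0
```

Request:
{"fn": "arm_command", "kwargs": {"targets": [{"x":0,"y":0,"z":-0.001,"rx":0,"ry":0,"rz":0,"claw":255},{"x":0,"y":0,"z":-0.002,"rx":0,"ry":0,"rz":0,"claw":255},{"x":0,"y":0,"z":-0.002,"rx":0,"ry":0,"rz":0,"claw":255},{"x":0,"y":0,"z":-0.002,"rx":0,"ry":0,"rz":0,"claw":255}]}}

```text
t: 30.28
tool_pos: [0.5518, -0.0773, 0.0335]
orientation: [2.27, 2.17, 0.002]
force: [-0.2, 0.2, 5.5]
opening: 0.0527
gripper_force: 15.0
```

Contact. I release, rise, then back off and check.

Request:
{"fn": "arm_command", "kwargs": {"targets": [{"x":0,"y":0,"z":0,"rx":0,"ry":0,"rz":0,"claw":100},{"x":0,"y":0,"z":0,"rx":0,"ry":0,"rz":0,"claw":50},{"x":0,"y":0,"z":0,"rx":0,"ry":0,"rz":0,"claw":0},{"x":0,"y":0,"z":0,"rx":0,"ry":0,"rz":0,"claw":0},{"x":0,"y":0,"z":0,"rx":0,"ry":0,"rz":0,"claw":0},{"x":0,"y":0,"z":0.03,"rx":0,"ry":0,"rz":0,"claw":0},{"x":0,"y":0,"z":0.1,"rx":0,"ry":0,"rz":0,"claw":0},{"x":0,"y":0,"z":0.18,"rx":0,"ry":0,"rz":0,"claw":0},{"x":0,"y":0,"z":0.26,"rx":0,"ry":0,"rz":0,"claw":0},{"x":0,"y":0,"z":0.34,"rx":0,"ry":0,"rz":0,"claw":0}]}}

```text
t: 31.12
tool_pos: [0.5504, -0.0768, 0.2039]
orientation: [-2.27, -2.17, 0.001]
force: [0.7, -0.3, -0.9]
opening: 0.0933
gripper_force: 0.0
```

Request:
{"fn": "arm_command", "kwargs": {"targets": [{"x":-0.02,"y":-0.33,"z":0.4,"rx":0,"ry":0,"rz":0,"claw":0},{"x":-0.02,"y":-0.33,"z":0.4,"rx":0,"ry":0,"rz":0,"claw":0},{"x":-0.02,"y":-0.33,"z":0.4,"rx":0,"ry":0,"rz":0,"claw":0},{"x":-0.02,"y":-0.33,"z":0.4,"rx":0,"ry":0,"rz":0,"claw":0},{"x":-0.02,"y":-0.33,"z":0.4,"rx":0,"ry":0,"rz":0,"claw":0},{"x":-0.02,"y":-0.33,"z":0.4,"rx":0,"ry":0,"rz":0,"claw":0},{"x":-0.02,"y":-0.33,"z":0.4,"rx":0,"ry":0,"rz":0,"claw":0},{"x":-0.02,"y":-0.33,"z":0.4,"rx":0,"ry":0,"rz":0,"claw":0},{"x":-0.02,"y":-0.33,"z":0.4,"rx":0,"ry":0,"rz":0,"claw":0}]}}

```text
t: 31.87
tool_pos: [0.5412, -0.242, 0.4017]
orientation: [-2.271, -2.17, -0.0]
force: [0.4, 0.2, 0.3]
opening: 0.093
gripper_force: 0.0
```

```bash
python3 - <<'E'
from h import *
snap('wrist','w12');s=robot.read_state(); print(s['t'],s['tool_pos'],s['opening'],s['force'])
E
```

```text
31.9167 [ 0.54093567 -0.24120728  0.40053695] 0.09296852484847475 [-0.61002565  0.59933737 -0.37439745]
```

View pics/w12.png

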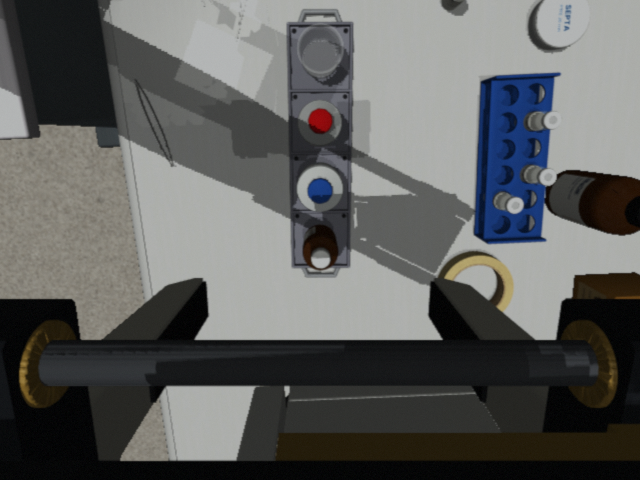

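All four stand upright in the new rack: beaker (320,52), wash (320,121), jar (320,190), amber (320,248). That is the reverse order, left to right. I'm handing in.

```bash
python3 -c "
from plant import robot
print(robot.close_job())"
```

```text
the job is handed in; nothing more can be done
None
```

The job is handed in at about 32 s: left to right, the new rack now holds beaker, wash bottle, jar and amber bottle, each upright near the middle of its bay; the jar's first grip slipped up to its neck and lifted it about 5 mm before I regripped it lower, and the vial and timer were not touched.

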